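# Clamp a power module in the cranked bench fixture

## Task

Set the black power module down flat on the bed of the clamping fixture, midway across it and between the two jaws, with its long sides facing the jaws. Then take hold of the orange grip sleeve of the crank, keep it held, and crank clockwise until the module is clamped squarely against the stop jaw: stop when you feel the crank clearly stiffen, because cranking on crushes the module's shell. Let go, leaving it clamped, do not drop the module, and do not disturb the other things on the bench.

Things in the scene. Friction and masses are not known exactly. Their poses are not given: they have to be found in the camera images.
- module_mid (a point): Centre (half-way up) of the loose module: black block 50 (its x) x 36 (its y) x 34 mm high, green circuit board and small parts, to 4 mm higher, on top; 0.15 to 0.3 kg. Starts flat, board up, on the bench at the left. Either way round will do. More than 60 N between the jaws crushes its shell.
- vise: Fixed clamping fixture, 110 (its x) x 330 mm (its y, clamping direction), z up. Origin on the bench under its middle. From +y to -y: dark steel stop jaw, aluminium bed, blue moving jaw, blue gearbox (y -165 to -75 mm, top 56 mm high) with the crank on top.
- bed_mid (a point): Point on top of the flat bed (30 mm above the bench, 80 mm wide), at fixture x = 0, y = 93 mm, between the jaws. The stop jaw's face (80 mm wide, 28 mm high above the bed) looks to the fixture's -y; it is set anew each time between fixture y = 124 and 136 mm and is not measured.
- jaw: Moving jaw, blue with a black sprung pad, 80 mm wide, 31 mm high. Origin at the lower middle of the unloaded pad's face, at bed height: fixture y = 43 mm at crank angle 0, plus 8 mm towards the stop jaw per radian of crank. The pad gives 1 mm per 15 N and has 6 mm of travel. Only the crank moves the jaw.
- crank (a joint): Crank angle about its vertical axis, rad; 0 = arm along the fixture's +x; grows CLOCKWISE seen from above, closing the jaw. Starts at 0 to 1.5, stops at 9.2. Stays where left. Steady drag 0.3 N m: 5 to 6 N at the sleeve along its path while moving, about half of it felt when halted.
- crank_axis (a point): Point on the crank's axis at the height of the sleeve's middle (101 mm above the bench; fixture x = 0, y = -120 mm). Feel: 10 N of clamping adds 1.5 N to the push needed at the sleeve. Once the module meets the stop jaw a radian adds 120 N of clamping. Snug is 10 N or more, 20 to 35 N is right; let go above about 37 N, the crank eases back to that.
- sleeve: Orange upright grip sleeve, 22 mm in diameter, 56 mm high, spinning freely on the crank's pin 55 mm from the axis. Origin at its middle, 101 mm above the bench; crank arm's top at 70 mm, cap's top at 134 mm. While the crank turns, the fingers must hold it, the point between the pads within 20 mm of its axis; the hand can keep one heading through whole turns.
- meter: loose orange handheld multimeter lying on the bench, 150 x 80 x 37 mm (bystander; origin under its centre)
- mouse: loose black round mouse, 62 mm across, 35 mm high (bystander; origin under its centre)
- driver: loose screwdriver lying on the bench (bystander)
- breadboard: loose white solderless breadboard, 55 x 165 x 15 mm (bystander; origin under its centre)
- heatsink: loose bare aluminium finned heat sink, 60 x 50 x 28 mm (bystander; origin under its centre)
- jar: loose clear parts jar with a yellow cap, 52 mm across, 60 mm high (bystander; origin under its centre)
There are look-alikes about, which are no part of the job. Leave any purple look-alike of the part that bears module_mid alone.

How it is judged:
By the outcome, as a careful person would: the job done as asked, in the order asked, and still so for the second after the job is handed in, with the robot touching nothing.
It also fails if it takes over 72 s, if anything falls off the work surface, if the arm or the gripper's body presses on something with over 40 N, if the wrist force passes 120 N, or if a joint passes its speed limit or range.

## Robot

A 6-joint arm with a two-finger parallel gripper is mounted at the origin on the work surface. World frame = base frame: x ahead of the robot, y to its left, z up, the work surface at z = 0. Lengths are in m, angles in rad, forces in N, time in s.
With the tool pointing down it reaches from about 0.325 to 1 m from the base axis. Payload 5.1 kg.
Tool frame: the origin (TCP) lies between the finger pads; the fingertips stand arm.tips_ahead ahead of it and the grasp point (between the pads) lies 6 mm ahead of it (arm.tips_ahead is the distance from the TCP to the fingertips, in m); z points along the fingers, x is the direction in which the jaws open and shut, and the axes are right-handed (so a half turn about z gives the same grasp; the last joint's range is limited). The gripper opens to 85 mm and grips with 20 to 120 N. Pads are 22 mm wide; open, the fingers measure 114 mm over their backs; the gripper's body (76 mm by 85 mm) begins 54 mm behind the grasp point. The pads swing forward as they close: fully open they stand 13 mm farther back than shut.
Start: joints at [1.219, 0.124, 1.65, -0, 1.367, -0.083], TCP at [0.173, 0.627, 0.256] pointing down, gripper open.
Joint ranges: [-2.61, 2.61], [-1.02, 2.33], [0.03, 2.71], [-1.35, 4.49], [0.32, 2.68], [-2.91, 2.91]. Speed limits (rad/s): [2.57, 2.57, 3.14, 3.14, 3.14, 3.14].

## Interface

Orientations are given as a rotation vector (axis times angle).
In Python, from bench import sensors, viewer, workorder, finder, arm gives the robot as it stands.
- The arm moves only by the shell command python3 -m pendant 'ROWS'. ROWS is JSON, a list that holds one entry, the list of rows, each a list of 7 numbers: the opening, from -1 (shut) to 1 (fully open), so that 0 is half open, then the shift along the tool's x, y, z in mm, then the turn, a rotation vector about the tool's x, y, z in rad. In form: [[[claw, x, y, z, rx, ry, rz], ...]]. A call has 1 to 5 rows; each row is the pose to reach, as a shift and turn from the pose measured when the call began, along the tool's axes at that moment; what a row does not reach only later rows make up. A row lasts 1/12 s, in which the tool goes at most 41.7 mm and 7.16 degrees, less where a joint would pass 70% of its speed; a pose out of reach is approached as far as the arm can. A call with a gripper value outside its range is refused whole. The fingers move at their own pace and stop on an object; the grip force is fixed at half the most. Time passes only in rows, so rows that repeat a pose let the fingers close. It gives the time, the measured TCP pose, the force and the opening at its end, in the units of the state.
- sensors.state(): the state, without advancing time (a new reading comes with each control period).
- viewer.capture(name): name is "side" or "top"; returns a dict with "color" (384x512x3 uint8, red, green, blue), "range_z" (384x512 float32, m along the optical axis (not along the pixel's ray), 0 where there is no reading), "mtx" (3x3 intrinsics, pixels), "dist_coeffs" ([k1, k2, p1, p2, k3] as OpenCV has them; the pictures are not rectified), "world_from_camera" (4x4, takes a point from camera to world coordinates). Camera axes: x right, y down, z forward; pixel columns grow to the right and rows downward; lengths in m; the calibration is good to about 2 mm. A picture is of the moment at which its call begins.
- workorder.finish_job(): hands the job in, once; it reports no verdict.
Trained networks look in the newest picture that a camera, given by its name, has taken for a name from the list of things; names that differ only in an ending like _2 or _b are one class to them, and where a whole thing is asked for, a point or a joint stands for the part that bears it (a point fixed in the world has none). Each returns a list of dicts, best first, with "score" (0 to 1); they miss things now and then, are a little off and sometimes report something else, mostly with a low value. They report only what shows in the picture. A call takes as long as a camera call. They do not tell look-alikes from the thing itself.
- finder.regions_of(label, camera): "pixels" (384x512 bool, what is visible of it) and "bbox" ([left, top, width, height] in pixels, round what is visible of it).
The state is a dict: "t": time; "joints": joint angles; "joint_vel": joint speeds; "effort": joint torques, N m; "tcp_pos": TCP position; "tool_rot": TCP orientation; "contact_force": force on the tool from outside, world axes, zero at the start; "moment": the same for the moment, N m; "gripper_width": finger opening in m.
Only numpy, scipy, OpenCV 4.12 (cv2) and the standard library are available. Lean on these libraries where they do the work, as an engineer would, in place of code of your own. Each camera call takes 0.05 s, during which the arm holds its last target.

## Working session

There is one attempt and no reset: what is moved stays moved. The work goes in short steps, Python scripts to look and compute and a shell command to move; the robot and the scene stay as the last step left them, time stands still between calls to the robot, and variables do not carry over. Pictures are saved under pics/ and viewed, and the job is handed in when it is done.

```bash
ls; mkdir -p pics; python3 - <<'E'
from bench import sensors, viewer, arm
import cv2,numpy as np
print(sensors.state()); print(arm.tips_ahead)
for n in("side","top"):
    c=viewer.capture(n); cv2.imwrite(f"pics/{n}0.png",c["color"][:,:,::-1])
    print(n,c["mtx"],c["dist_coeffs"],c["world_from_camera"])
E
```

```text
pics
{'t': 0.0, 'joints': array([ 1.21944288e+00,  1.24490722e-01,  1.65166259e+00,  1.40990733e-05,
        1.36749684e+00, -8.25850459e-02]), 'joint_vel': array([ 0.00068096,  0.00074284,  0.00068722,  0.00069301, -0.00018038,
        0.00037506]), 'effort': array([ 1.43588943e-03, -4.23603022e+01, -3.65458310e+01, -7.63408843e-05,
        6.85424369e-03,  7.49566766e-06]), 'tcp_pos': array([0.17242789, 0.62613835, 0.25506902]), 'tool_rot': array([ 2.49817193,  1.90311566, -0.0027344 ]), 'contact_force': array([ 0.07484266, -0.21087913,  0.06710804]), 'moment': array([ 0.01648394,  0.02007318, -0.00186896]), 'gripper_width': 0.08542197962241731}
0.025
side [[417.41636968   0.         258.9308158 ]
 [  0.         417.41636968 188.27478985]
 [  0.           0.           1.        ]] [-0.07307164  0.          0.          0.          0.        ] [[ 0.98184187 -0.09215838  0.16581124  0.34296719]
 [-0.18956016 -0.51032764  0.83882814 -1.15292261]
 [ 0.00731302 -0.8550278  -0.5185306   0.80405294]
 [ 0.          0.          0.          1.        ]]
top [[444.80983474   0.         252.94483723]
 [  0.         444.80983474 190.6662616 ]
 [  0.           0.           1.        ]] [0.03580785 0.         0.         0.         0.        ] [[ 0.03036504 -0.97754918  0.20850797  0.3061682 ]
 [-0.99953211 -0.0289294   0.00993211  0.04232612]
 [-0.00367712 -0.208712   -0.97797024  1.41658168]
 [ 0.          0.          0.          1.        ]]
```

View pics/top0.png

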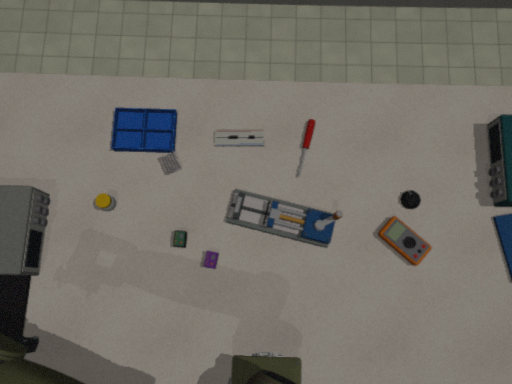

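View pics/side0.png

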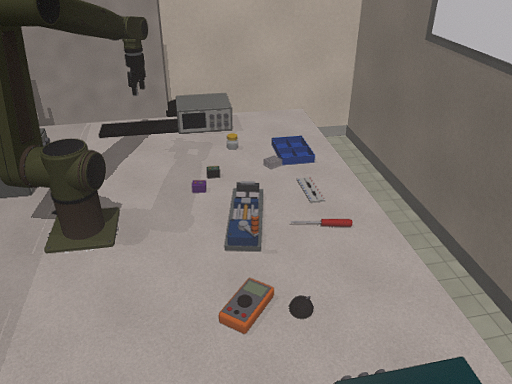

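The top view shows the black module with its green board at (179,239) and the purple look-alike at (210,260). The fixture is around (280,218), with the stop jaw at its left end and the crank at about (325,222). Next I'll enlarge the crops and measure.

```bash
cat > h.py <<'E'
import cv2,numpy as np
from scipy.spatial.transform import Rotation as R
from bench import sensors, viewer, finder, arm
def cloud(c):
    H,W=c["range_z"].shape
    u,v=np.meshgrid(np.arange(W),np.arange(H))
    p=cv2.undistortPoints(np.stack([u,v],-1).reshape(-1,1,2).astype(float),c["mtx"],c["dist_coeffs"]).reshape(H,W,2)
    z=c["range_z"].astype(float)
    P=np.dstack([p*z[...,None],z])
    T=c["world_from_camera"]
    return P@T[:3,:3].T+T[:3,3]
def proj(c,X):
    T=np.linalg.inv(c["world_from_camera"]); X=np.atleast_2d(X).astype(float)
    return cv2.projectPoints(X,cv2.Rodrigues(T[:3,:3])[0],T[:3,3],c["mtx"],c["dist_coeffs"])[0].reshape(-1,2)
def crop(c,name,x0,y0,x1,y1,f,draw=()):
    im=cv2.resize(c["color"][y0:y1,x0:x1,::-1],None,fx=f,fy=f,interpolation=cv2.INTER_CUBIC)
    for q in draw: cv2.drawMarker(im,(int((q[0]-x0+.5)*f),int((q[1]-y0+.5)*f)),(0,0,255),0,8,1)
    cv2.imwrite(f"pics/{name}.png",im)
E
python3 - <<'E'
from h import *
for n,b in(("top",(165,185,345,275)),("side",(185,150,275,255))):
    c=viewer.capture(n); crop(c,n+"crop0",*b,4 if n=="top" else 5.5)
    P=cloud(c)
    np.savez(f"{n}0.npz",P=P,col=c["color"])
    for l in("module_mid","vise","sleeve","jaw","crank"):
        for d in finder.regions_of(l,n)[:3]:
            m=d["pixels"]; q=P[m&(c["range_z"]>0)]
            print(n,l,round(d["score"],2),d["bbox"],m.sum(),np.median(q,0).round(4) if len(q) else None, q[:,2].max().round(4) if len(q) else '')
E
```

```text
top module_mid 0.71 [201.9, 252.1, 15.5, 16.4] 212 [0.3822 0.1802 0.0355] 0.0438
top module_mid 0.69 [174.0, 227.8, 13.6, 19.9] 216 [0.4431 0.2792 0.036 ] 0.0446
top vise 0.71 [227.5, 190.2, 116.5, 55.9] 3491 [ 0.5119 -0.0441  0.0335] 0.1413
top vise 0.7 [315.6, 209.3, 28.4, 19.7] 179 [ 0.5089 -0.1785  0.0746] 0.1413
top jaw 0.62 [262.5, 197.9, 41.4, 28.9] 312 [ 0.5158 -0.0107  0.0603] 0.0732
top crank 0.79 [317.0, 211.2, 30.4, 18.3] 229 [ 0.5086 -0.1759  0.0744] 0.1413
side module_mid 0.71 [189.5, 178.9, 18.1, 14.1] 185 [0.3824 0.1631 0.0225] 0.038
side module_mid 0.45 [205.3, 167.3, 20.1, 12.2] 162 [0.4407 0.2631 0.0224] 0.038
side module_mid 0.18 [222.6, 188.3, 41.7, 61.5] 2059 [ 0.5045 -0.1352  0.041 ] 0.1343
side vise 0.63 [224.5, 186.9, 38.7, 64.1] 2084 [ 0.5047 -0.1326  0.0396] 0.1343
side sleeve 0.63 [248.6, 217.8, 9.0, 14.5] 111 [ 0.5161 -0.2094  0.1006] 0.1269
side jaw 0.8 [233.8, 195.0, 22.8, 24.0] 324 [ 0.5157 -0.0198  0.0506] 0.0667
side crank 0.54 [241.0, 213.3, 20.8, 24.8] 277 [ 0.5107 -0.2037  0.0727] 0.1343
side crank 0.28 [202.0, 167.1, 16.9, 10.7] 129 [0.4406 0.2617 0.0248] 0.0364
side crank 0.2 [225.1, 190.7, 36.9, 62.5] 1962 [ 0.5042 -0.1427  0.0437] 0.1343
```

View pics/topcrop0.png

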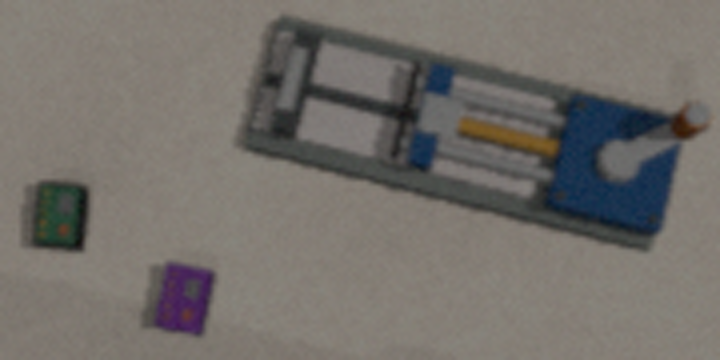

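View pics/sidecrop0.png

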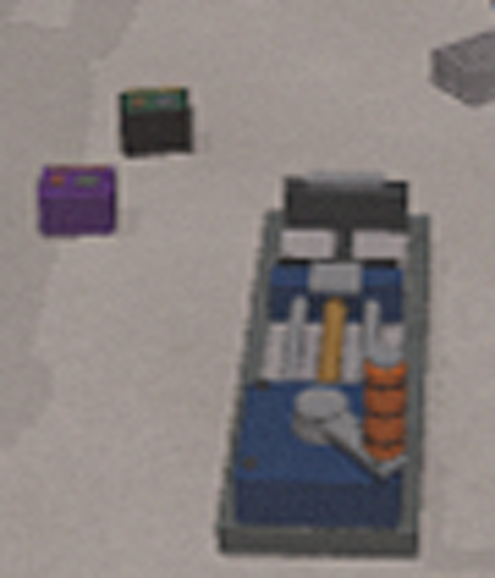

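```bash
python3 - <<'E'
from h import *
for n in("top","side"):
    d=np.load(n+"0.npz");P=d["P"].reshape(-1,3);C=d["col"].reshape(-1,3)
    m=(P[:,0]>.36)&(P[:,0]<.65)&(P[:,1]>-.3)&(P[:,1]<.3)
    q=P[m];
    g=q[(abs(q[:,2])<.006)]; print(n,"table z",np.median(g[:,2]).round(4))
    v=q[(q[:,2]>.008)&(q[:,2]<.066)&(q[:,1]<.14)&(q[:,0]>.42)]
    r=cv2.minAreaRect(v[:,:2].astype(np.float32)*1000);print(" vise",len(v),r)
    hist=np.histogram(q[:,2],bins=np.arange(.004,.15,.004));print(hist[0])
    for nm,cen in(("mod",(.443,.272)),("purple",(.382,.172))):
        k=q[(q[:,2]>.008)&(np.hypot(q[:,0]-cen[0],q[:,1]-cen[1])<.05)]
        print(" ",nm,cv2.minAreaRect(k[:,:2].astype(np.float32)*1000), np.percentile(k[:,2],[5,50,90,99]).round(4))
        t=k[k[:,2]>.031]; print("   top",len(t),cv2.minAreaRect(t[:,:2].astype(np.float32)*1000))
E
```

```text
top table z 0.0009
 vise 3515 ((534.7871704101562, -78.91215515136719), (442.74407958984375, 215.27078247070312), 88.22438049316406)
[1976  157   29  168  456  427  589  500  222   52   82  198  346  457
  240  133   88   44   23    6    5    1    2    1    5    2    2    1
    1    5    5   13   19    6    1    0]
  mod ((447.7395935058594, 262.3985290527344), (73.80475616455078, 82.64612579345703), 88.22209167480469) [0.0107 0.0359 0.0396 0.0425]
   top 176 ((443.65008544921875, 281.5987243652344), (35.67666244506836, 49.54034423828125), 88.22209167480469)
  purple ((377.9984130859375, 176.88589477539062), (74.18609619140625, 57.656494140625), 30.305160522460938) [0.0212 0.0358 0.04   0.0429]
   top 169 ((382.5885925292969, 181.6396484375), (35.736167907714844, 49.48814392089844), 79.94725799560547)
side table z -0.0026
 vise 1954 ((516.2816162109375, -41.08705139160156), (337.0143127441406, 110.03500366210938), 77.44878387451172)
[ 64  61  82 310 173 236 176 130  79  86 151 191 308 112  91  52  56  15
   9   7   8  10   6   7   8  11   9   4  10   9  12  16   9   0   0   0]
  mod ((440.1181945800781, 273.8460693359375), (43.103851318359375, 50.371559143066406), 86.4361343383789) [0.01   0.0286 0.0344 0.0364]
   top 40 ((441.3573913574219, 272.577392578125), (40.418548583984375, 42.89556121826172), 85.4302978515625)
  purple ((382.35052490234375, 172.3475341796875), (40.36256790161133, 43.875885009765625), 87.1168212890625) [0.0107 0.0288 0.035  0.0371]
   top 56 ((382.5256652832031, 172.59957885742188), (44.889801025390625, 36.65284729003906), 0.7550712823867798)
```

The part at top pixel (180,239) is black with a green board, so it is the module. The one at (211,260) is all purple and stays where it is. The top and side cameras disagree by about 9 mm in y, so I'll bring the gripper into view and use it to check the calibration.

```bash
cat >> h.py <<'E'
def go(x,y,z,yaw=None):
    """shift/turn in tool axes to reach TCP xyz with tool pointing down, tool x at world yaw (deg, mod 180)"""
    s=sensors.state(); r=R.from_rotvec(s["tool_rot"]); M=r.as_matrix()
    cur=np.degrees(np.arctan2(M[1,0],M[0,0]))
    if yaw is None: yaw=cur
    yaw=cur+((yaw-cur+90)%180-90)
    a=np.radians(yaw); X=np.array([np.cos(a),np.sin(a),0]); Z=np.array([0,0,-1.]); T=np.c_[X,np.cross(Z,X),Z]
    d=M.T@(np.array([x,y,z])-s["tcp_pos"])*1000
    w=(R.from_matrix(M.T@T)).as_rotvec()
    print("t %.2f yaw %.1f tcp %s F %s w %.4f j6 %.2f"%(s["t"],cur,s["tcp_pos"].round(4),s["contact_force"].round(1),s["gripper_width"],s["joints"][5]))
    print("shift",d.round(1),"turn",w.round(3))
E
python3 -c "
from h import *
go(.443,.277,.20,-2)"
```

```text
t 0.70 yaw 74.6 tcp [0.1726 0.6266 0.2564] F [1.1 0.4 0. ] w 0.0850 j6 -0.08
shift [-265.3  353.5   56.4] turn [0.    0.    1.337]
```

```bash
python3 -m pendant '[[[1,-24,32,6,0,0,0.12],[1,-48,64,12,0,0,0.24],[1,-72,96,18,0,0,0.36],[1,-96,128,24,0,0,0.48],[1,-120,160,30,0,0,0.6]]]'; python3 -c "
from h import *
go(.443,.277,.20,-2)"
```

```text
t: 1.12
tcp_pos: [0.2957, 0.467, 0.2263]
tool_rot: [-2.953, -1.072, -0.001]
contact_force: [1.3, 0.3, 0.1]
gripper_width: 0.0855
t 1.12 yaw 39.9 tcp [0.2957 0.467  0.2263] F [1.3 0.3 0.1] w 0.0855 j6 0.21
shift [ -9.  240.2  26.2] turn [-0.    -0.001  0.732]
```

```bash
python3 -m pendant '[[[1,-2,40,5,0,0,0.12],[1,-4,80,9,0,0,0.24],[1,-6,120,14,0,0,0.36],[1,-8,160,18,0,0,0.48],[1,-9,200,22,0,0,0.6]]]'; python3 -c "
from h import *
go(.443,.277,.20,-2)"
```

```text
t: 1.53
tcp_pos: [0.4179, 0.3062, 0.2044]
tool_rot: [-3.138, -0.143, -0.002]
contact_force: [-0.3, 1.0, 0.7]
gripper_width: 0.0849
t 1.53 yaw 5.2 tcp [0.4179 0.3062 0.2044] F [-0.3  1.   0.7] w 0.0849 j6 0.44
shift [22.3 31.3  4.4] turn [-0.001 -0.001  0.126]
```

```bash
python3 -m pendant '[[[1,-16,23,5,0,0,0.08],[1,-16,30,5,0,0,0.15],[1,-16,30,5,0,0,0.15]]]'; python3 - <<'E'
from h import *
go(.443,.277,.20,-2)
s=sensors.state(); M=R.from_rotvec(s["tool_rot"]).as_matrix(); 
print(M.round(3))
for n in("top","side"):
    c=viewer.capture(n); P=cloud(c); np.savez(f"{n}1.npz",P=P,col=c["color"])
    t=s["tcp_pos"]; pts=[t+M@np.array([a,0,.025]) for a in(-.05,0,.05)]+[t]
    q=proj(c,pts); print(n,q.round(1))
    u,v=q[-1].astype(int); crop(c,n+"1",max(0,u-50),max(v-45,0),u+50,v+45,7,q)
E
```

```text
t: 1.78
tcp_pos: [0.4047, 0.2729, 0.1987]
tool_rot: [-3.14, 0.099, -0.001]
contact_force: [-0.2, -0.6, 0.0]
gripper_width: 0.0856
t 1.78 yaw -3.6 tcp [0.4047 0.2729 0.1987] F [-0.2 -0.6  0. ] w 0.0856 j6 0.55
shift [38.  -6.5 -1.3] turn [-0.    -0.    -0.028]
[[ 0.998 -0.063  0.   ]
 [-0.063 -0.998  0.   ]
 [ 0.    -0.    -1.   ]]
top [[170.3 265.1]
 [172.7 247. ]
 [175.1 229.1]
 [171.1 246.2]]
side [[187.1 136.2]
 [200.7 135.5]
 [214.3 134.8]
 [200.3 129.2]]
```

View pics/top1.png

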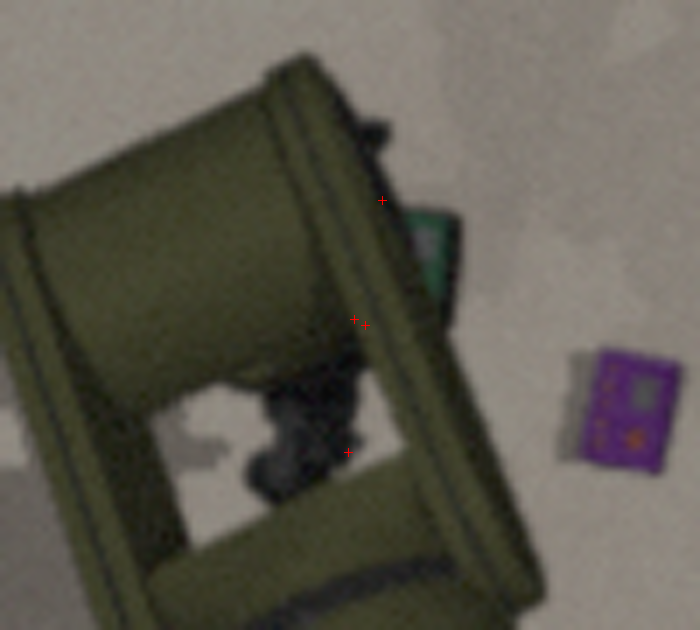

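View pics/side1.png

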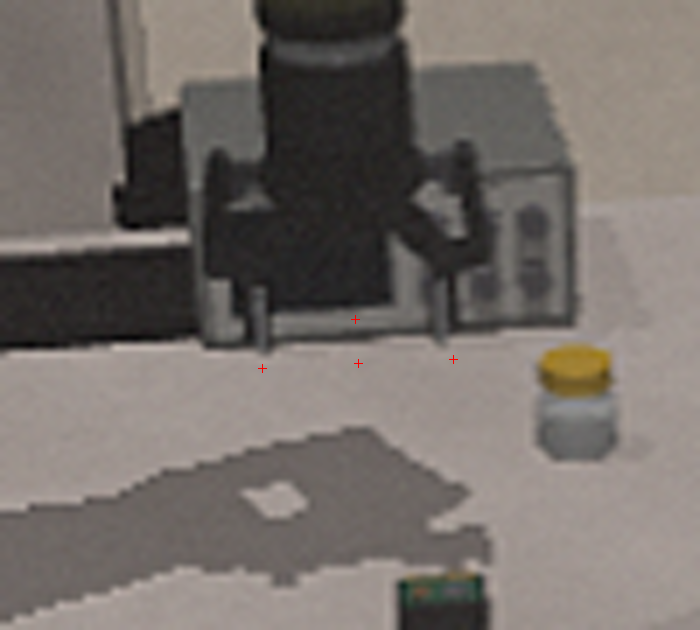

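The side view shows the fingertips at crop (262,350) and (442,342). That matches the prediction once the open fingers' setback is allowed for. Next I'll compare depths and fit the vise and module in both cameras.

```bash
python3 - <<'E'
from h import *
s=sensors.state(); t=s["tcp_pos"]; M=R.from_rotvec(s["tool_rot"]).as_matrix()
for n in("side","top"):
    d=np.load(n+"1.npz");P=d["P"].reshape(-1,3)
    L=(P-t)@M   # tool coords
    m=(abs(L[:,0])<.09)&(abs(L[:,1])<.06)&(L[:,2]>-.06)&(L[:,2]<.03)
    for zz in np.arange(-.06,.03,.01):
        k=L[m&(L[:,2]>=zz)&(L[:,2]<zz+.01)]
        if len(k): print(n,round(zz,3),len(k),"x",(k[:,0].min()*1000).round(),(k[:,0].max()*1000).round(),"y",np.percentile(k[:,1]*1000,[5,50,95]).round(1))
E
```

```text
side -0.06 83 x -72.0 71.0 y [-4.4 14.7 21.3]
side -0.05 63 x -73.0 73.0 y [-2.9 12.8 21.5]
side -0.04 60 x -74.0 73.0 y [-3.7 12.3 17.8]
side -0.03 23 x -67.0 58.0 y [ 8.6 12.3 17.1]
side -0.02 18 x -54.0 54.0 y [ 1.2 10.4 16.3]
side -0.01 22 x -55.0 53.0 y [ 4.9 11.2 18.8]
side 0.0 18 x -56.0 53.0 y [ 4.7 12.  16.5]
side 0.01 2 x -50.0 -46.0 y [ 7.1  8.9 10.8]
top -0.06 32 x -72.0 69.0 y [-10.4   9.6  16.9]
top -0.05 11 x -58.0 71.0 y [ 6.4 11.5 12.3]
top -0.04 21 x -55.0 70.0 y [-3.4  5.9 13.4]
top -0.03 3 x -57.0 -44.0 y [ 2.9  6.8 10.8]
top -0.02 4 x -57.0 -43.0 y [ 7.2 10.8 11.3]
top -0.01 3 x -56.0 -45.0 y [ 7.5 10.7 11. ]
```

```bash
python3 - <<'E'
from h import *
for nm,cen in(("mod",(.443,.275)),("purple",(.382,.176))):
  for n in("top","side"):
    P=np.load(n+"0.npz")["P"].reshape(-1,3)
    k=P[(abs(P[:,0]-cen[0])<.05)&(abs(P[:,1]-cen[1])<.05)]
    print(nm,n)
    for a in np.arange(.006,.046,.005):
        q=k[(k[:,2]>=a)&(k[:,2]<a+.005)]
        if len(q):print("  z",a.round(3),len(q),"x",np.percentile(q[:,0]*1e3,[0,5,50,95,100]).round(0),"y",np.percentile(q[:,1]*1e3,[0,5,50,95,100]).round(0))
E
```

```text
mod top
  z 0.006 56 x [394. 402. 443. 489. 492.] y [226. 228. 262. 315. 318.]
  z 0.011 6 x [422. 422. 443. 461. 462.] y [263. 263. 264. 265. 265.]
  z 0.016 4 x [427. 428. 434. 461. 465.] y [263. 263. 264. 265. 265.]
  z 0.021 4 x [420. 423. 442. 448. 449.] y [264. 264. 264. 292. 297.]
  z 0.026 19 x [419. 420. 441. 463. 464.] y [264. 264. 277. 299. 301.]
  z 0.031 70 x [419. 420. 441. 466. 468.] y [265. 266. 285. 299. 300.]
  z 0.036 100 x [422. 425. 445. 465. 468.] y [263. 266. 280. 295. 298.]
  z 0.041 6 x [431. 432. 440. 461. 464.] y [270. 271. 284. 294. 295.]
mod side
  z 0.006 16 x [417. 421. 442. 464. 464.] y [252. 253. 258. 265. 267.]
  z 0.011 19 x [414. 417. 438. 460. 465.] y [254. 256. 261. 267. 269.]
  z 0.016 11 x [415. 418. 430. 456. 460.] y [255. 255. 260. 267. 267.]
  z 0.021 13 x [415. 417. 438. 458. 461.] y [253. 256. 260. 266. 270.]
  z 0.026 31 x [415. 420. 445. 461. 463.] y [254. 255. 263. 294. 295.]
  z 0.031 34 x [419. 420. 440. 462. 464.] y [252. 258. 272. 288. 291.]
  z 0.036 6 x [425. 426. 437. 455. 456.] y [267. 270. 283. 287. 288.]
purple top
  z 0.006 4
[... 361 characters left out ...]
 361. 383. 406. 407.] y [161. 164. 181. 198. 203.]
  z 0.036 85 x [358. 361. 385. 403. 406.] y [163. 167. 182. 197. 202.]
  z 0.041 12 x [363. 364. 380. 394. 394.] y [163. 168. 180. 194. 197.]
purple side
  z 0.006 15 x [358. 360. 376. 394. 394.] y [152. 154. 158. 166. 167.]
  z 0.011 19 x [355. 355. 387. 403. 403.] y [153. 154. 161. 172. 174.]
  z 0.016 16 x [359. 362. 382. 404. 404.] y [154. 154. 160. 175. 182.]
  z 0.021 17 x [356. 356. 377. 400. 404.] y [152. 155. 161. 169. 182.]
  z 0.026 23 x [359. 360. 379. 401. 404.] y [156. 156. 162. 190. 194.]
  z 0.031 52 x [356. 360. 381. 400. 405.] y [154. 157. 172. 189. 191.]
  z 0.036 7 x [374. 375. 385. 396. 397.] y [158. 159. 172. 183. 184.]
```

```bash
python3 -c "
from h import *
go(.442,.280,.10,-2)"
```

```text
t 1.88 yaw -3.3 tcp [0.405  0.275  0.1998] F [-1.   0.3  0.6] w 0.0850 j6 0.54
shift [36.4 -7.  99.8] turn [-0.002 -0.002 -0.023]
```

```bash
python3 -m pendant '[[[1,18,-4,20,0,0,-0.02],[1,36,-7,45,0,0,-0.02],[1,36,-7,80,0,0,-0.02],[1,36,-7,100,0,0,-0.02],[1,36,-7,100,0,0,-0.02]]]'; python3 - <<'E'
from h import *
go(.442,.280,.026,-2)
c=viewer.capture("side"); crop(c,"side2",150,110,270,200,6)
E
```

```text
t: 2.3
tcp_pos: [0.4386, 0.2796, 0.0948]
tool_rot: [3.139, -0.055, -0.01]
contact_force: [-0.0, -0.3, -0.6]
gripper_width: 0.0852
t 2.30 yaw -2.0 tcp [0.4386 0.2796 0.0948] F [-0.  -0.3 -0.6] w 0.0852 j6 0.50
shift [ 3.8 -0.7 68.8] turn [ 0.003  0.006 -0.   ]
```

View pics/side2.png

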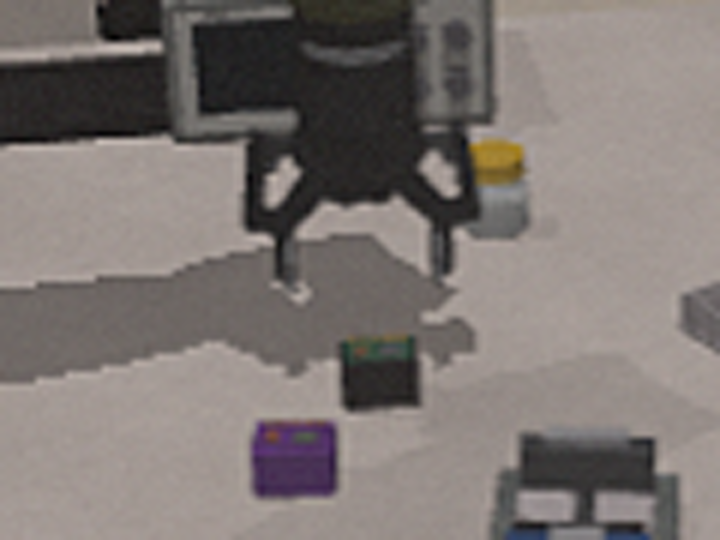

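```bash
python3 - <<'E'
from h import *
c=viewer.capture("side")
s=sensors.state(); M=R.from_rotvec(s["tool_rot"]).as_matrix(); t=s["tcp_pos"];print(t)
pts=[t+M@np.array([a,.011,.012]) for a in(-.0425,.0425)]+[np.array([a,.262,h]) for a in(.417,.467) for h in (.0,.034)]
q=proj(c,pts); print(q.round(1)); crop(c,"side3",150,110,270,200,6,q)
P=cloud(c); L=(P-t)@M
m=(abs(L[...,0])<.09)&(abs(L[...,1])<.06)&(L[...,2]>-.025)&(L[...,2]<.03)
k=L[m]; print(len(k),k[k[:,0]<0].mean(0).round(4),k[k[:,0]>0].mean(0).round(4),np.sort(k[:,2])[-5:])
E
```

```text
[0.44139477 0.28088052 0.0998012 ]
[[200.6 156.7]
 [223.  155.2]
 [207.  177.6]
 [206.5 169.9]
 [219.8 176.5]
 [219.5 168.8]]
64 [-0.0519  0.0104 -0.0081] [ 0.0432  0.0109 -0.0051] [0.01024683 0.01089134 0.0129692  0.0141855  0.01808512]
```

View pics/side3.png

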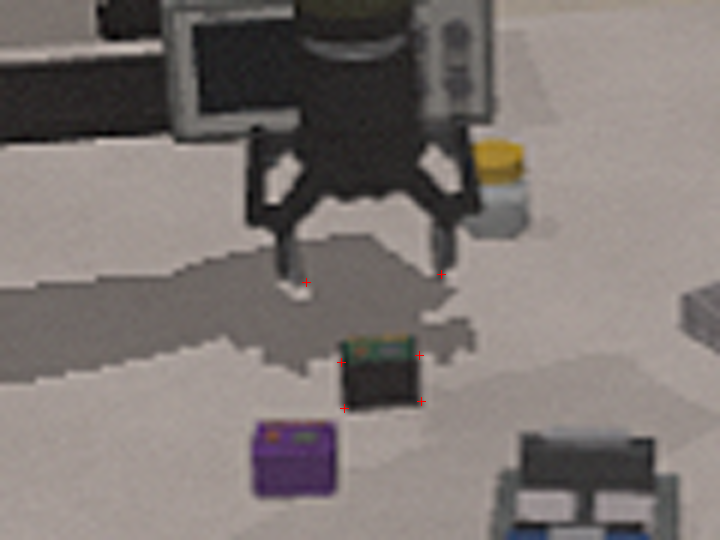

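The red corner marks fit the module. The fingers sit about 4 mm to the -x side of where the side camera should show them, so I take the module as (0.444, 0.280). Descending.

```bash
python3 -c "
from h import *
go(.444,.280,.026,-2)"
```

```text
t 2.40 yaw -2.0 tcp [0.4414 0.2809 0.0998] F [-0.   0.4  0.3] w 0.0854 j6 0.50
shift [ 2.6  0.9 73.8] turn [-0.001 -0.001 -0.001]
```

```bash
python3 -m pendant '[[[1,3,1,25,0,0,0],[1,3,1,50,0,0,0],[1,3,1,68,0,0,0],[1,3,1,74,0,0,0],[1,3,1,74,0,0,0]]]'; python3 -c "
from h import *
go(.444,.280,.026,-2)"
```

```text
t: 2.82
tcp_pos: [0.4446, 0.2804, 0.0262]
tool_rot: [-3.14, 0.054, -0.002]
contact_force: [-0.7, -0.3, -0.8]
gripper_width: 0.0857
t 2.82 yaw -2.0 tcp [0.4446 0.2804 0.0262] F [-0.7 -0.3 -0.8] w 0.0857 j6 0.49
shift [-0.6  0.4  0.2] turn [-0.001 -0.001  0.   ]
```

```bash
python3 -m pendant '[[[-1,0,0,0,0,0,0],[-1,0,0,0,0,0,0],[-1,0,0,0,0,0,0],[-1,0,0,0,0,0,0],[-1,0,0,0,0,0,0]]]';python3 -m pendant '[[[-1,0,0,0,0,0,0],[-1,0,0,0,0,0,0]]]'; python3 -c "
from h import *
go(.444,.280,.026,-2)
c=viewer.capture('side'); crop(c,'side4',150,110,270,200,6)"
```

```text
t: 3.23
tcp_pos: [0.4462, 0.2813, 0.0285]
tool_rot: [-3.138, 0.054, -0.007]
contact_force: [0.1, 0.5, 5.7]
gripper_width: 0.0491
t: 3.4
tcp_pos: [0.4467, 0.2816, 0.0293]
tool_rot: [-3.137, 0.054, -0.01]
contact_force: [1.1, -0.2, -1.8]
gripper_width: 0.0492
t 3.40 yaw -2.0 tcp [0.4467 0.2816 0.0293] F [ 1.1 -0.2 -1.8] w 0.0492 j6 0.49
shift [-2.6  1.7  3.3] turn [-0.004 -0.006  0.   ]
```

View pics/side4.png

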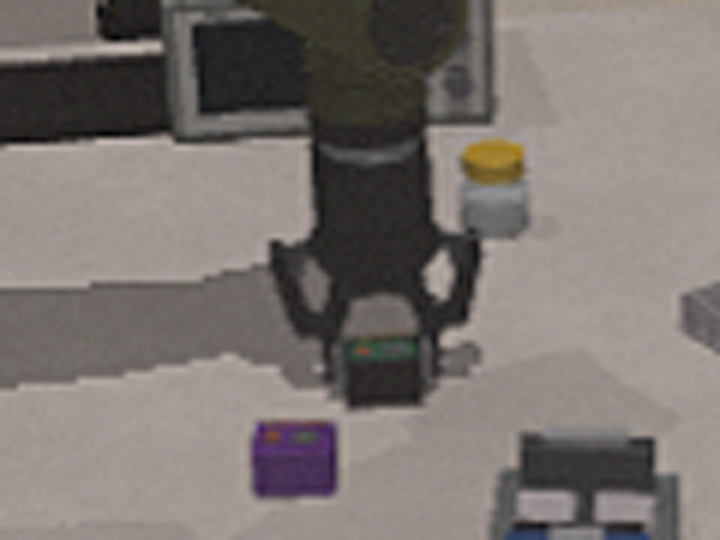

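```bash
python3 -m pendant '[[[-1,0,0,-15,0,0,0],[-1,0,0,-40,0,0,0],[-1,0,0,-75,0,0,0],[-1,0,0,-105,0,0,0],[-1,0,0,-120,0,0,0]]]'; python3 - <<'E'
from h import *
s=sensors.state(); print(s["contact_force"],s["gripper_width"])
for n in("top","side"):
    d=np.load(n+"0.npz");P=d["P"].reshape(-1,3)
    zb={"top":.001,"side":-.0026}[n]
    v=P[(P[:,2]-zb>.011)&(P[:,2]-zb<.066)&(P[:,0]>.42)&(P[:,0]<.62)&(P[:,1]>-.25)&(P[:,1]<.14)]
    best=[]
    for th in np.arange(-20,-5,.25):
        a=np.radians(th); ex=np.array([np.cos(a),np.sin(a)]); ey=np.array([-ex[1],ex[0]])
        X=v[:,:2]@ex; Y=v[:,:2]@ey
        lx,hx=np.percentile(X,[.7,99.3]); ly,hy=np.percentile(Y,[.7,99.3])
        best.append(((hx-lx)*(hy-ly),th,hx-lx,hy-ly,((lx+hx)/2*ex+(ly+hy)/2*ey)))
    best.sort(key=lambda b:b[0])
    for b in best[:3]: print(n,b)
    # profile of heights along axis
    th=best[0][1]; a=np.radians(th); ex=np.array([np.cos(a),np.sin(a)]); ey=np.array([-ex[1],ex[0]]); o=best[0][4]
    X=(v[:,:2]-o)@ex; Y=(v[:,:2]-o)@ey
    for lo in np.arange(-.17,.17,.01):
        k=(Y>=lo)&(Y<lo+.01)
        kk=k&(abs(X)<.036)
        print(round(lo,2),"xr",(np.percentile(X[k],[2,98])*1e3).round() if k.sum()>3 else'',"z",(np.percentile(v[kk,2]-zb,[10,50,90])*1e3).round() if kk.sum()>3 else '')
E
```

```text
t: 3.87
tcp_pos: [0.447, 0.2816, 0.1528]
tool_rot: [-3.135, 0.054, -0.015]
contact_force: [0.4, 0.5, -0.5]
gripper_width: 0.0491
[ 0.44928021  0.54998264 -0.51242176] 0.0491358398881723
top (np.float64(0.03558063466189207), np.float64(-12.25), np.float64(0.10901265991731418), np.float64(0.3263899320398189), array([ 0.52025043, -0.0316031 ]))
top (np.float64(0.03560808995769987), np.float64(-12.5), np.float64(0.10903884821614152), np.float64(0.32656333536388776), array([ 0.52022538, -0.03162408]))
top (np.float64(0.03561574378046988), np.float64(-12.75), np.float64(0.10901090430046817), np.float64(0.326717258324009), array([ 0.5201402 , -0.03158273]))
-0.17 xr [-53.  24.] z [52. 55. 58.]
-0.16 xr [-54.  53.] z [52. 56. 60.]
-0.15 xr [-54.  52.] z [53. 56. 61.]
-0.14 xr [-54.  53.] z [52. 57. 59.]
-0.13 xr [-54.  53.] z [53. 56. 61.]
-0.12 xr [-53.  52.] z [53. 56. 60.]
-0.11 xr [-53.  52.] z [52. 56. 61.]
-0.1 xr [-55.  52.] z [53. 56. 60.]
-0.09 xr [-54.  53.] z [53. 56. 60.]
-0.08 xr [-54.  50.] z [23. 53. 59.]
-0.07 xr [-54.  52.] z [22. 45. 52.]
-0.06 xr [-53.  51.] z [27. 36. 51.
[... 1735 characters left out ...]
4 xr [-52.  54.] z [31. 48. 52.]
-0.03 xr [-53.  53.] z [30. 47. 52.]
-0.02 xr [-54.  53.] z [29. 47. 51.]
-0.01 xr [-48.  50.] z [30. 45. 52.]
0.0 xr [-52.  53.] z [29. 44. 51.]
0.01 xr [-50.  50.] z [29. 49. 64.]
0.02 xr [-50.  48.] z [30. 49. 64.]
0.03 xr [-47.  51.] z [41. 60. 64.]
0.04 xr [-52.  52.] z [59. 61. 62.]
0.05 xr [-53.  52.] z [56. 58. 59.]
0.06 xr [-52.  48.] z [52. 56. 57.]
0.07 xr [-54.  55.] z 
0.08 xr [-53.  55.] z 
0.09 xr [-52.  54.] z 
0.1 xr [-54.  52.] z [29. 31. 32.]
0.11 xr [-48.  54.] z [28. 30. 32.]
0.12 xr [-49.  54.] z [28. 30. 32.]
0.13 xr [-46.  46.] z [29. 45. 58.]
0.14 xr [-50.  52.] z [34. 60. 64.]
0.15 xr [-55.  51.] z [57. 62. 64.]
0.16 xr [-52.  52.] z
```

```bash
python3 -c "
from h import *
go(.5406,.0568,.15,-12.5)"
```

```text
t 3.87 yaw -2.0 tcp [0.447  0.2816 0.1528] F [ 0.4  0.5 -0.5] w 0.0491 j6 0.49
shift [101.2 221.4   2.4] turn [-0.007 -0.009  0.184]
```

```bash
python3 -m pendant '[[[-1,7,15,0,0,0,0.02],[-1,20,42,0,0,0,0.04],[-1,34,74,1,0,0,0.06],[-1,48,106,1,0,0,0.09],[-1,62,136,1,0,0,0.12]]]'; python3 -c "
from h import *
go(.5406,.0568,.15,-12.5)"
```

```text
t: 4.28
tcp_pos: [0.504, 0.142, 0.151]
tool_rot: [-3.126, 0.243, -0.013]
contact_force: [1.1, 0.3, -2.3]
gripper_width: 0.0491
t 4.28 yaw -8.9 tcp [0.504 0.142 0.151] F [ 1.1  0.3 -2.3] w 0.0491 j6 0.32
shift [49.3 78.5  0.9] turn [-0.007 -0.008  0.063]
```

```bash
python3 -m pendant '[[[-1,16,27,0,0,0,0.02],[-1,31,52,1,0,0,0.04],[-1,43,69,1,0,0,0.06],[-1,49,78,1,-0.007,-0.008,0.063],[-1,49,78,1,-0.007,-0.008,0.063]]]'; python3 - <<'E'
from h import *
go(.5406,.0568,.10,-12.5)
o=np.array([.5205,-.034,0]);a=np.radians(-12.5);ex=np.array([np.cos(a),np.sin(a),0]);ey=np.array([-ex[1],ex[0],0]);f=lambda x,y,z:o+x*ex+y*ey+[0,0,z]
q=[f(x,y,.03) for x in(-.04,.04) for y in(.05,.126)]+[f(x,y,.02) for x in(-.055,.055) for y in(-.165,.165)]+[f(0,-.12,.08)]
for n in("top","side"):
    c=viewer.capture(n); 
    if n=="top": crop(c,"top5",200,170,350,260,5,proj(c,q))
    else: crop(c,"side5",180,120,290,255,4.4,proj(c,q))
E
```

```text
t: 4.7
tcp_pos: [0.5409, 0.0558, 0.1495]
tool_rot: [3.122, -0.346, -0.001]
contact_force: [-0.3, 0.2, -1.9]
gripper_width: 0.0494
t 4.70 yaw -12.6 tcp [0.5409 0.0558 0.1495] F [-0.3  0.2 -1.9] w 0.0494 j6 0.22
shift [-0.5 -1.  49.5] turn [ 0.     0.001 -0.003]
```

View pics/top5.png

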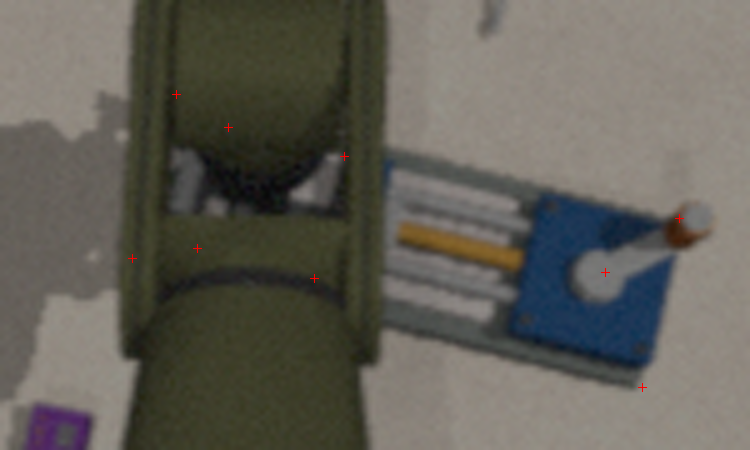

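View pics/side5.png

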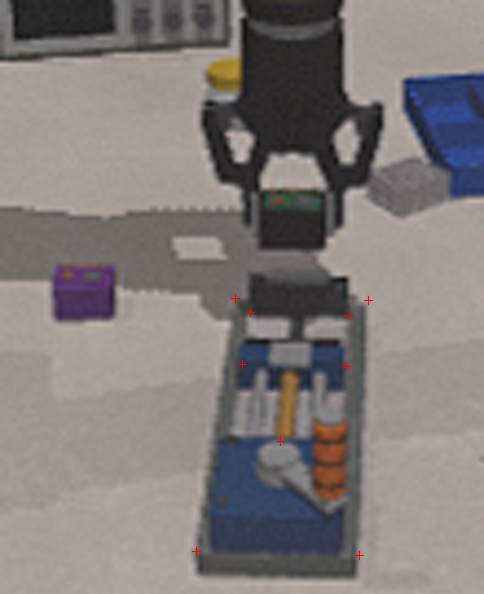

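```bash
python3 - <<'E'
from h import *
s=sensors.state(); M=R.from_rotvec(s["tool_rot"]).as_matrix(); t=s["tcp_pos"];print(t,M[:,0].round(3))
c=viewer.capture("side");
q=proj(c,[t+M@np.array([a,.018,h]) for a in(-.025,.025) for h in(-.005,.029)])
print(q.round(1))
o=np.array([.5205,-.034,0]);a=np.radians(-12.5);ex=np.array([np.cos(a),np.sin(a),0]);ey=np.array([-ex[1],ex[0],0]);f=lambda x,y,z:o+x*ex+y*ey+[0,0,z]
q2=proj(c,[f(x,.128,z) for x in(-.04,.04) for z in(.03,.058)]+[f(x,y,.056) for x in(-.043,.043) for y in(-.165,-.075)]);print(q2)
crop(c,"side6",220,155,290,225,8,np.r_[q,q2])
crop(c,"side7",215,190,285,260,8,np.r_[q,q2])
E
```

```text
[0.53998942 0.0578063  0.14941792] [ 0.976 -0.217 -0.001]
[[238.7 166.4]
 [238.9 175.4]
 [254.  166.7]
 [253.9 175.7]]
[[236.38737563 190.33732101]
 [236.22254258 183.53829271]
 [258.94263768 190.80269263]
 [259.00115679 183.99948925]
 [227.80446593 235.19870449]
 [230.43537306 217.38497035]
 [257.27859674 235.88700903]
 [258.17445769 218.00194332]]
```

View pics/side6.png

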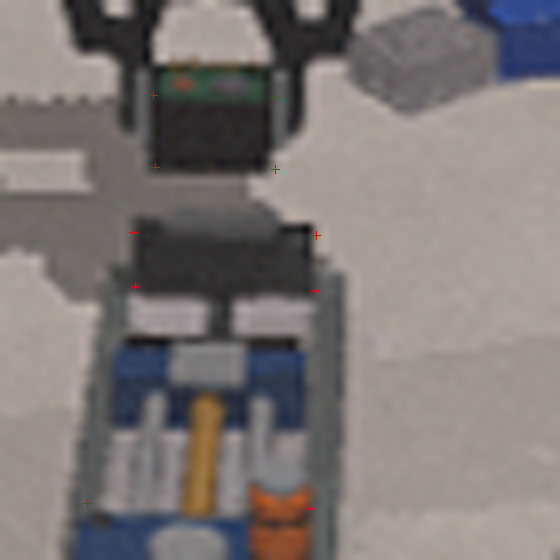

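View pics/side7.png

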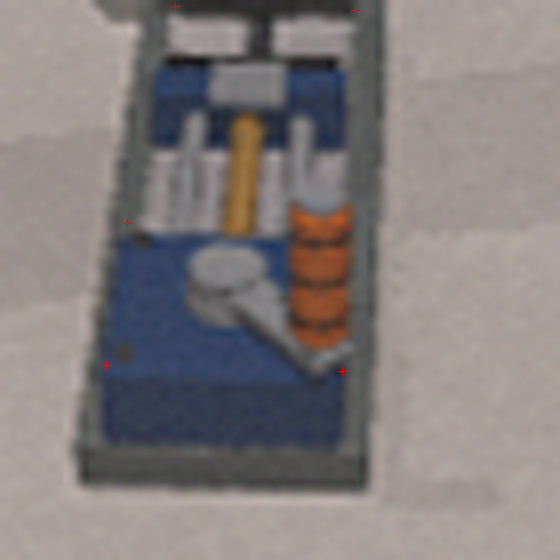

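```bash
python3 -c "
from h import *
go(.5402,.055,.065,-12.5)"
```

```text
t 4.85 yaw -12.5 tcp [0.5398 0.0582 0.1495] F [-0.7  0.7 -1.6] w 0.0488 j6 0.23
shift [ 1.2  3.1 84.5] turn [-0.     0.001  0.001]
```

```bash
python3 -m pendant '[[[-1,1,3,20,0,0,0],[-1,1,3,40,0,0,0],[-1,1,3,60,0,0,0],[-1,1,3,75,0,0,0],[-1,1,3,80,0,0,0]]]'; python3 -m pendant '[[[-1,0,0,2,0,0,0],[-1,0,0,2,0,0,0]]]'; python3 -c "
from h import *
go(.5402,.055,.0605,-12.5)
c=viewer.capture('side'); crop(c,'side8',220,155,290,225,8)"
```

```text
t: 5.27
tcp_pos: [0.5374, 0.0566, 0.0664]
tool_rot: [-3.123, 0.337, 0.01]
contact_force: [-1.6, 0.2, -2.0]
gripper_width: 0.0492
t: 5.43
tcp_pos: [0.5365, 0.0576, 0.0638]
tool_rot: [-3.123, 0.335, 0.013]
contact_force: [-0.4, 1.7, -1.8]
gripper_width: 0.0493
t 5.43 yaw -12.2 tcp [0.5365 0.0576 0.0638] F [-0.4  1.7 -1.8] w 0.0493 j6 0.22
shift [4.2 1.8 3.3] turn [0.001 0.008 0.005]
```

View pics/side8.png

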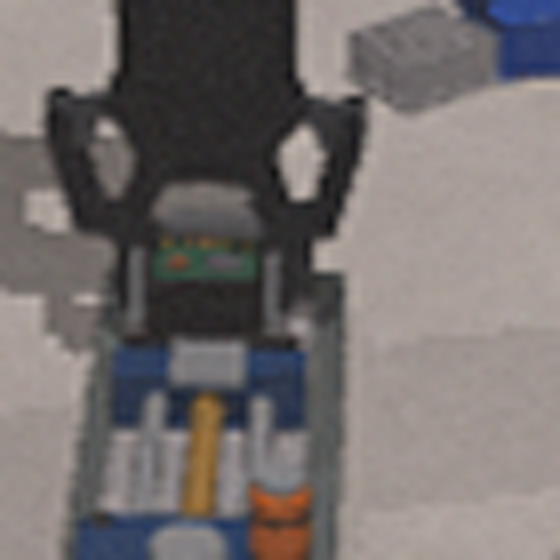

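The picture shows the module centred near crop x=207, against a fixture centreline of about 216. That is roughly 4 mm to the left and agrees with the TCP reading, so I'll correct it while still above the bed.

```bash
python3 -m pendant '[[[-1,4,2,0,0,0.008,0.005],[-1,4,2,0,0,0.008,0.005],[-1,4,2,0,0,0.008,0.005]]]'; python3 -c "
from h import *
go(.5402,.055,.0595,-12.5)"
```

```text
t: 5.73
tcp_pos: [0.5417, 0.0545, 0.066]
tool_rot: [3.122, -0.344, 0.006]
contact_force: [0.7, -0.0, -1.0]
gripper_width: 0.0492
t 5.73 yaw -12.6 tcp [0.5417 0.0545 0.066 ] F [ 0.7 -0.  -1. ] w 0.0492 j6 0.22
shift [-1.6 -0.2  6.4] turn [-0.    -0.004 -0.001]
```

```bash
python3 -m pendant '[[[-1,-1,0,2,0,0,0],[-1,-1,0,4,0,0,0],[-1,-1,0,5,0,0,0],[-1,-1,0,5,0,0,0]]]'; python3 -c "
from h import *
go(.5402,.055,.0595,-12.5)"
```

```text
t: 6.07
tcp_pos: [0.5404, 0.0547, 0.0605]
tool_rot: [3.122, -0.344, 0.004]
contact_force: [-0.6, -0.5, -1.4]
gripper_width: 0.0492
t 6.07 yaw -12.6 tcp [0.5404 0.0547 0.0605] F [-0.6 -0.5 -1.4] w 0.0492 j6 0.22
shift [-0.3 -0.3  1. ] turn [-0.    -0.003 -0.001]
```

```bash
python3 -m pendant '[[[-1,0,0,1,0,0,0],[-1,0,0,2,0,0,0],[-1,0,0,2,0,0,0]]]';  python3 -m pendant '[[[-1,0,0,1,0,0,0],[-1,0,0,1,0,0,0]]]'; python3 -c "
from h import *
go(.5402,.055,.0595,-12.5)
c=viewer.capture('side'); crop(c,'side9',220,155,290,225,8)"
```

```text
t: 6.32
tcp_pos: [0.5405, 0.0547, 0.0586]
tool_rot: [3.122, -0.344, 0.004]
contact_force: [-0.5, 0.1, -0.4]
gripper_width: 0.0492
t: 6.48
tcp_pos: [0.5406, 0.0546, 0.0586]
tool_rot: [3.122, -0.343, 0.003]
contact_force: [-3.0, -0.2, 6.3]
gripper_width: 0.0491
t 6.48 yaw -12.6 tcp [0.5406 0.0546 0.0586] F [-3.  -0.2  6.3] w 0.0491 j6 0.22
shift [-0.5 -0.3 -0.9] turn [ 0.    -0.002 -0.001]
```

View pics/side9.png

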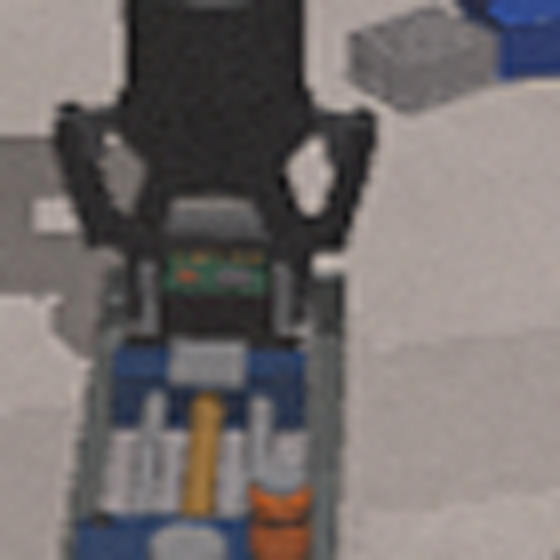

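```bash
python3 -m pendant '[[[0.0,0,0,-1,0,0,0],[0.3,0,0,-1,0,0,0],[0.6,0,0,-1,0,0,0],[0.6,0,0,-1,0,0,0],[0.6,0,0,-1,0,0,0]]]'; python3 -c "
from h import *
go(.5402,.055,.0595,-12.5)"
```

```text
t: 6.95
tcp_pos: [0.5407, 0.0546, 0.0595]
tool_rot: [3.122, -0.343, 0.004]
contact_force: [0.1, -0.0, 0.1]
gripper_width: 0.0687
t 6.95 yaw -12.6 tcp [0.5407 0.0546 0.0595] F [ 0.1 -0.   0.1] w 0.0687 j6 0.22
shift [-0.5 -0.2  0. ] turn [ 0.    -0.002 -0.001]
```

```bash
python3 -m pendant '[[[0.6,0,0,-25,0,0,0],[0.6,0,0,-60,0,0,0],[0.6,0,0,-95,0,0,0],[1,0,0,-125,0,0,0],[1,0,0,-140,0,0,0]]]'; python3 - <<'E'
from h import *
go(.5215,-.2015,.20,-12.5)
def ray(c,uv,z):
    p=cv2.undistortPoints(np.array([[uv]],float),c["mtx"],c["dist_coeffs"])[0,0]
    T=c["world_from_camera"]; d=T[:3,:3]@np.array([p[0],p[1],1]); o=T[:3,3]
    return o+d*(z-o[2])/d[2]
for n in("side","top"):
    c=viewer.capture(n); P=cloud(c)
    for d in finder.regions_of("sleeve",n)[:2]:
        m=d["pixels"]&(c["range_z"]>0); print(n,d["score"],d["bbox"],np.median(P[m],0).round(4))
    im=c["color"].astype(int); red=(im[...,0]>im[...,2]*1.6)&(im[...,0]>70)
    m=red&(P[...,2]>.06)&(P[...,0]<.6)&(P[...,1]<-.1)&(P[...,1]>-.3)
    q=P[m]; print(n,m.sum(),q.mean(0).round(4) if len(q) else '', [ (np.percentile(q[:,i],[2,98])*1e3).round() for i in range(3)] if len(q) else '')
    if n=="side":
        crop(c,"side10",210,150,290,250,6)
        v,u=np.nonzero(m); print("uv",u.min(),u.max(),v.min(),v.max()); print(ray(c,(u.mean(),v.mean()),.101))
    else: crop(c,"top10",220,180,350,260,6)
E
```

```text
t: 7.37
tcp_pos: [0.5423, 0.0548, 0.2046]
tool_rot: [-3.122, 0.343, -0.015]
contact_force: [0.9, -0.0, 0.2]
gripper_width: 0.0852
t 7.37 yaw -12.6 tcp [0.5423 0.0548 0.2046] F [ 0.9 -0.   0.2] w 0.0852 j6 0.22
shift [ 35.4 254.7   4.6] turn [-0.001 -0.009 -0.001]
side 0.56 [297.0, 178.6, 31.6, 21.8] [0.7811 0.0935 0.0062]
side 109 [ 0.5172 -0.2091  0.1018] [array([508., 526.]), array([-214., -202.]), array([ 74., 128.])]
uv 251 258 216 233
[ 0.51740359 -0.2078027   0.101     ]
top 0.61 [335.1, 212.9, 4.3, 7.4] [ 0.5152 -0.1907  0.1064]
top 9 [ 0.5139 -0.1928  0.1217] [array([509., 522.]), array([-199., -188.]), array([105., 132.])]
```

View pics/side10.png

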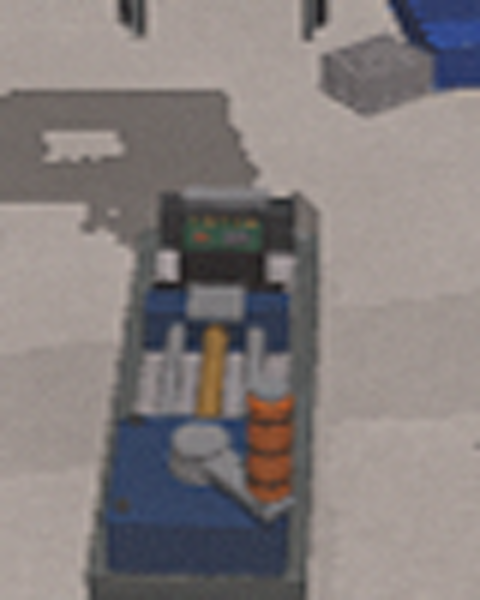

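View pics/top10.png

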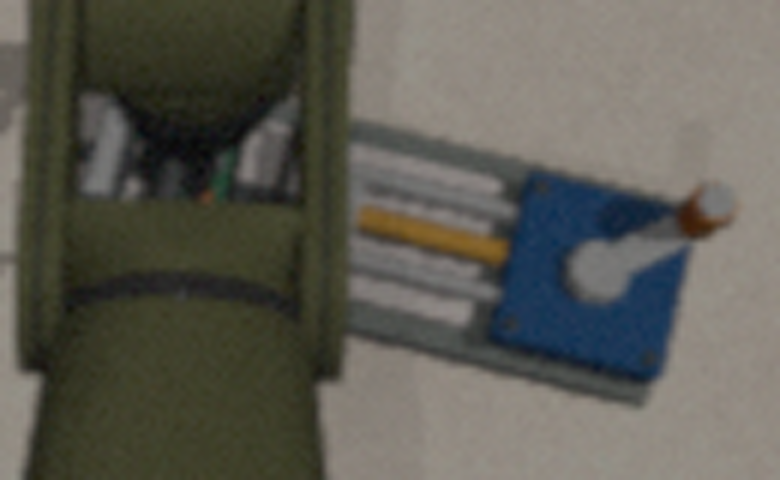

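The module sits flat and square on the bed, centred at side crop (222,250). Next is the sleeve position from the cap.

```bash
python3 - <<'E'
from h import *
c=viewer.capture("top")
def ray(uv,z):
    p=cv2.undistortPoints(np.array([[uv]],float),c["mtx"],c["dist_coeffs"])[0,0]
    T=c["world_from_camera"]; d=T[:3,:3]@np.array([p[0],p[1],1]); o=T[:3,3]
    return (o+d*(z-o[2])/d[2]).round(4)
print("cap",ray((717/6+220-.5,200/6+180-.5),.134),"hub",ray((600/6+220-.5,265/6+180-.5),.072))
o=np.array([.5205,-.036]);a=np.radians(-12.5);ey=np.array([-np.sin(a),np.cos(a)]);print("axis",o-.12*ey)
go(.520,-.198,.20,-12.5)
E
```

```text
cap [ 0.5211 -0.1971  0.134 ] hub [ 0.4964 -0.1492  0.072 ]
axis [ 0.49452725 -0.15315552]
t 7.62 yaw -12.6 tcp [0.5395 0.0547 0.1978] F [-0.5 -1.  -0.4] w 0.0855 j6 0.22
shift [ 36.  250.9  -2. ] turn [ 0.001  0.    -0.001]
```

```bash
python3 -m pendant '[[[1,4,25,0,0,0,0],[1,10,64,0,0,0,0],[1,15,104,0,0,0,0],[1,21,144,0,0,0,0],[1,26,184,0,0,0,0]]]'; python3 -c "
from h import *
go(.520,-.1985,.20,-12.5)"
```

```text
t: 8.03
tcp_pos: [0.5232, -0.1317, 0.1951]
tool_rot: [-3.123, 0.342, 0.007]
contact_force: [0.5, 0.1, 0.1]
gripper_width: 0.0854
t 8.03 yaw -12.5 tcp [ 0.5232 -0.1317  0.1951] F [0.5 0.1 0.1] w 0.0854 j6 -0.13
shift [11.3 66.  -4.9] turn [ 0.     0.004 -0.   ]
```

```bash
python3 -m pendant '[[[1,5,30,-5,0,0,0],[1,9,52,-5,0,0,0],[1,11,66,-5,0,0,0],[1,11,66,-5,0,0,0]]]'; python3 - <<'E'
from h import *
go(.520,-.1985,.15,-12.5)
s=sensors.state(); M=R.from_rotvec(s["tool_rot"]).as_matrix(); t=s["tcp_pos"]
for n in("top","side"):
    c=viewer.capture(n); q=proj(c,[t+M@np.array([a,b,.012]) for a in(-.05,.05) for b in(.011,)])
    if n=="top": crop(c,"top11",290,180,370,260,7,q)
    else:
        crop(c,"side11",210,150,300,250,6,q)
        P=cloud(c);L=(P-t)@M
        m=(abs(L[...,0])<.09)&(abs(L[...,1])<.06)&(L[...,2]>-.025)&(L[...,2]<.013)
        k=L[m]; print(len(k),k[k[:,0]<0].mean(0).round(4),k[k[:,0]>0].mean(0).round(4))
        m=(abs(L[...,0])<.03)&(abs(L[...,1])<.04)&(L[...,2]>.072)&(L[...,2]<.12)
        k=L[m]; print(len(k),k.mean(0).round(4),np.percentile(k[:,0],[3,97]).round(4))
E
```

```text
t: 8.37
tcp_pos: [0.5186, -0.2003, 0.1979]
tool_rot: [-3.121, 0.347, 0.012]
contact_force: [-0.2, -0.4, 0.5]
gripper_width: 0.0854
t 8.37 yaw -12.7 tcp [ 0.5186 -0.2003  0.1979] F [-0.2 -0.4  0.5] w 0.0854 j6 -0.24
shift [ 1.4 -2.1 47.9] turn [-0.     0.008 -0.003]
115 [-0.0512  0.0093 -0.0078] [ 0.0461  0.0091 -0.0074]
102 [0.0007 0.0087 0.0952] [-0.0083  0.0091]
```

View pics/side11.png

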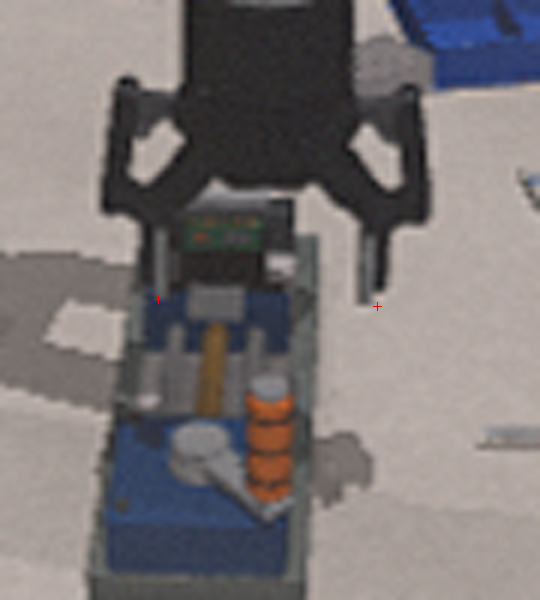

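View pics/top11.png

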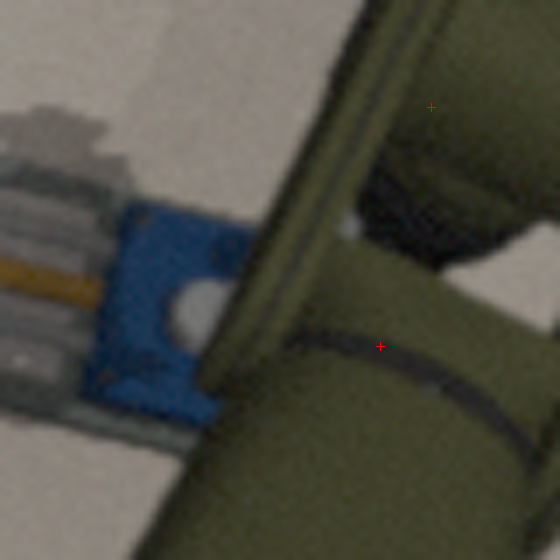

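The side view shows the fingers straddling the sleeve at crop (270,440), and the sleeve is about 3 mm to tool +x of the finger centre. Descending around it.

```bash
python3 -c "
from h import *
go(.521,-.200,.110,-12.5)"
```

```text
t 8.47 yaw -12.6 tcp [ 0.519  -0.1979  0.1984] F [-0.1 -0.4  0.2] w 0.0857 j6 -0.24
shift [ 3.   1.7 88.4] turn [-0.001  0.007 -0.001]
```

```bash
python3 -m pendant '[[[1,3,2,25,0,0.007,0],[1,3,2,50,0,0.007,0],[1,3,2,75,0,0.007,0],[1,3,2,88,0,0.007,0],[1,3,2,88,0,0.007,0]]]'; python3 -c "
from h import *
go(.521,-.200,.110,-12.5)
c=viewer.capture('side'); crop(c,'side12',210,150,300,250,6)"
```

```text
t: 8.88
tcp_pos: [0.5185, -0.1977, 0.106]
tool_rot: [-3.119, 0.34, 0.012]
contact_force: [-0.1, -0.5, 0.3]
gripper_width: 0.0859
t 8.88 yaw -12.5 tcp [ 0.5185 -0.1977  0.106 ] F [-0.1 -0.5  0.3] w 0.0859 j6 -0.24
shift [ 2.9  1.7 -4. ] turn [-0.003  0.008  0.001]
```

View pics/side12.png

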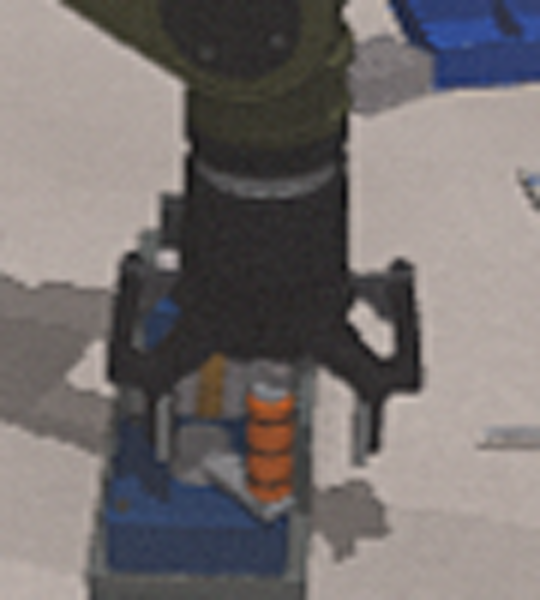

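```bash
python3 -m pendant '[[[1,3,1,-4,0,0.008,0],[1,3,1,-4,0,0.008,0],[0.2,3,1,-4,0,0.008,0],[-0.3,3,1,-4,0,0.008,0],[-0.3,3,1,-4,0,0.008,0]]]'; python3 -c "
from h import *
go(.521,-.200,.110,-12.5)"
```

```text
t: 9.35
tcp_pos: [0.5231, -0.2005, 0.1135]
tool_rot: [-3.122, 0.341, -0.009]
contact_force: [0.3, -0.2, -0.6]
gripper_width: 0.0518
t 9.35 yaw -12.5 tcp [ 0.5231 -0.2005  0.1135] F [ 0.3 -0.2 -0.6] w 0.0518 j6 -0.25
shift [-2.2 -0.   3.5] turn [-0.002 -0.005  0.   ]
```

```bash
python3 -m pendant '[[[-1,-1,0,1,0,0,0],[-1,-1,0,1,0,0,0],[-1,-1,0,1,0,0,0],[-1,-1,0,1,0,0,0],[-1,-1,0,1,0,0,0]]]'; python3 -m pendant '[[[-1,0,0,0,0,0,0],[-1,0,0,0,0,0,0]]]'; python3 -c "
from h import *
go(.521,-.200,.110,-12.5)
c=viewer.capture('side'); crop(c,'side13',210,150,300,250,6)"
```

```text
t: 9.77
tcp_pos: [0.5217, -0.2, 0.1128]
tool_rot: [-3.121, 0.341, -0.006]
contact_force: [-4.5, 1.9, 5.5]
gripper_width: 0.0206
t: 9.93
tcp_pos: [0.5217, -0.2, 0.1129]
tool_rot: [-3.121, 0.341, -0.006]
contact_force: [-1.7, 1.4, 1.8]
gripper_width: 0.0206
t 9.93 yaw -12.5 tcp [ 0.5217 -0.2     0.1129] F [-1.7  1.4  1.8] w 0.0206 j6 -0.25
shift [-0.7  0.1  2.9] turn [-0.002 -0.004  0.001]
```

View pics/side13.png

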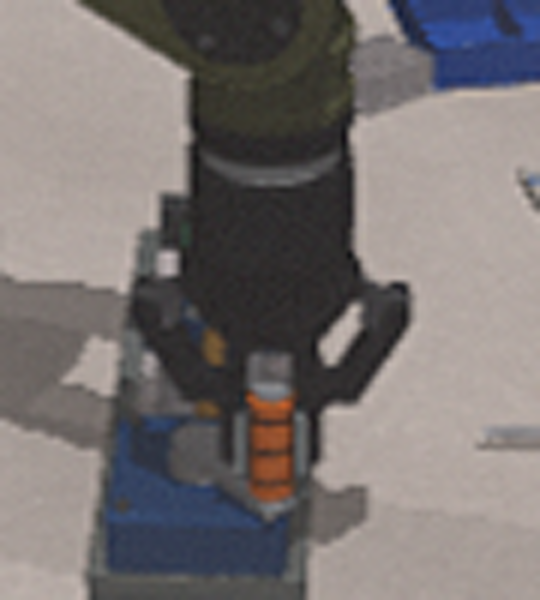

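The sleeve is gripped at 20.6 mm opening. I'll write a helper that works out shifts along the circle and the tangential and radial forces.

```bash
cat >> h.py <<'E'
import json,os
def cr(dc=.1,n=5,ax=(.4955,-.152),yawf=-12.5,r=.055):
    s=sensors.state(); M=R.from_rotvec(s["tool_rot"]).as_matrix(); t=s["tcp_pos"]; F=s["contact_force"]
    v=t[:2]-np.array(ax); th=np.arctan2(v[1],v[0]); c=(-(th-np.radians(yawf)))%(2*np.pi)
    rad=v/np.hypot(*v); tan=np.array([np.sin(th),-np.cos(th)])
    print("t %.2f c %.3f r %.1f z %.4f  Ftan %.1f Frad %.1f Fz %.1f w %.4f yaw %.1f tilt %s"%(s["t"],c,np.hypot(*v)*1e3,t[2],F[:2]@tan,F[:2]@rad,F[2],s["gripper_width"],np.degrees(np.arctan2(M[1,0],M[0,0])),(M[:2,2]).round(3)))
    for i in range(1,n+1):
        a=th-dc*i; p=np.array(ax)+r*np.array([np.cos(a),np.sin(a)])
        d=M.T@np.r_[p-t[:2],.112-t[2]]*1000; print("[-1,%.1f,%.1f,%.1f,0,0,0]"%tuple(d),end=",")
    print()
    with open("log.txt","a") as f: f.write(json.dumps([s["t"],*t,*F])+"\n")
E
python3 -c "
from h import *
cr()"
```

```text
t 9.98 c 0.854 r 54.7 z 0.1129  Ftan 1.1 Frad -2.2 Fz 3.3 w 0.0209 yaw -12.5 tilt [0.004 0.002]
[-1,-4.1,3.6,0.9,0,0,0],[-1,-8.8,6.6,0.8,0,0,0],[-1,-13.7,9.1,0.8,0,0,0],[-1,-18.8,11.0,0.8,0,0,0],[-1,-24.1,12.5,0.8,0,0,0],
```

```bash
python3 -m pendant '[[[-1,-4,3.5,0.5,0,0,0],[-1,-9,6.5,0.5,0,0,0],[-1,-14,9,0.5,0,0,0],[-1,-19,11,0.5,0,0,0],[-1,-24,12.5,0.5,0,0,0]]]'; python3 -c "
from h import *
cr()
c=viewer.capture('side'); crop(c,'side14',210,150,300,250,6)"
```

```text
t: 10.4
tcp_pos: [0.4972, -0.2071, 0.1129]
tool_rot: [-3.121, 0.342, -0.014]
contact_force: [6.7, 2.8, 0.5]
gripper_width: 0.0206
t 10.40 c 1.322 r 55.1 z 0.1129  Ftan -6.8 Frad -2.6 Fz 0.5 w 0.0206 yaw -12.5 tilt [0.009 0.001]
[-1,-5.4,1.0,0.9,0,0,0],[-1,-10.9,1.5,0.8,0,0,0],[-1,-16.4,1.5,0.8,0,0,0],[-1,-21.9,1.0,0.7,0,0,0],[-1,-27.2,-0.1,0.7,0,0,0],
```

View pics/side14.png

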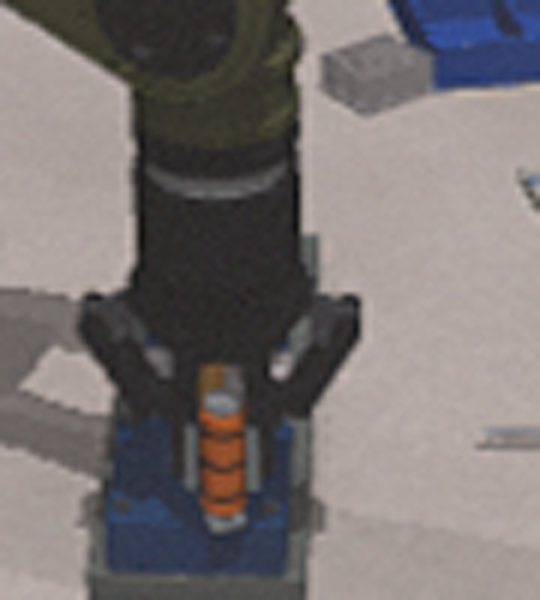

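```bash
sed -i 's|    with open("log.txt"|    a=np.radians(yawf);X=np.array([np.cos(a),np.sin(a),0]);Z=np.array([0,0,-1.]);print("turn",R.from_matrix(M.T@np.c_[X,np.cross(Z,X),Z]).as_rotvec().round(3))\n    with open("log.txt"|' h.py
python3 -m pendant '[[[-1,-5.5,1,0.5,0,0.008,0],[-1,-11,1.5,0.5,0,0.008,0],[-1,-16.5,1.5,0.5,0,0.008,0],[-1,-22,1,0.5,0,0.008,0],[-1,-27,0,0.5,0,0.008,0]]]'; python3 -c "
from h import *
cr()"
```

```text
t: 10.87
tcp_pos: [0.4713, -0.202, 0.1129]
tool_rot: [3.123, -0.342, 0.032]
contact_force: [7.5, -0.5, -0.7]
gripper_width: 0.0205
t 10.87 c 1.803 r 55.5 z 0.1129  Ftan -6.9 Frad -2.9 Fz -0.7 w 0.0205 yaw -12.5 tilt [ 0.02  -0.002]
[-1,-5.2,-2.0,0.8,0,0,0],[-1,-10.3,-4.1,0.7,0,0,0],[-1,-15.1,-6.7,0.6,0,0,0],[-1,-19.7,-9.7,0.5,0,0,0],[-1,-24.0,-13.1,0.5,0,0,0],
turn [-0.002 -0.02  -0.   ]
```

```bash
python3 -m pendant '[[[-1,-5,-2,0.5,0,-0.01,0],[-1,-10.5,-4,0.5,0,-0.02,0],[-1,-15,-6.5,0.5,0,-0.02,0],[-1,-19.5,-9.5,0.5,0,-0.02,0],[-1,-24,-13,0.5,0,-0.02,0]]]'; python3 -c "
from h import *
cr()"
```

```text
t: 11.28
tcp_pos: [0.4517, -0.1863, 0.113]
tool_rot: [3.12, -0.341, 0.007]
contact_force: [1.4, -5.8, 1.4]
gripper_width: 0.0207
t 11.28 c 2.258 r 55.7 z 0.1130  Ftan -5.4 Frad 2.4 Fz 1.4 w 0.0207 yaw -12.5 tilt [ 0.004 -0.004]
[-1,-3.6,-4.2,0.9,0,0,0],[-1,-7.3,-8.3,0.9,0,0,0],[-1,-10.6,-12.7,0.9,0,0,0],[-1,-13.4,-17.5,0.8,0,0,0],[-1,-15.7,-22.5,0.8,0,0,0],
turn [ 0.003 -0.005  0.   ]
```

```bash
python3 -m pendant '[[[-1,-4,-4,0.5,0,-0.004,0],[-1,-7.5,-8.5,0.5,0,-0.004,0],[-1,-10.5,-12.5,0.5,0,-0.004,0],[-1,-13.5,-17.5,0.5,0,-0.004,0],[-1,-15.5,-22.5,0.5,0,-0.004,0]]]'; python3 -c "
from h import *
cr(.12)"
```

```text
t: 11.7
tcp_pos: [0.4409, -0.1631, 0.113]
tool_rot: [3.115, -0.34, 0.001]
contact_force: [-6.3, -8.0, 5.5]
gripper_width: 0.0209
t 11.70 c 2.723 r 55.7 z 0.1130  Ftan -6.6 Frad 7.8 Fz 5.5 w 0.0209 yaw -12.5 tilt [-0.001 -0.008]
[-1,-1.7,-6.5,0.9,0,0,0],[-1,-3.2,-12.9,0.9,0,0,0],[-1,-4.0,-19.4,0.8,0,0,0],[-1,-4.0,-26.0,0.8,0,0,0],[-1,-3.2,-32.6,0.7,0,0,0],
turn [ 0.008 -0.001  0.001]
```

```bash
cat > fit.py <<'E'
import json,numpy as np
from scipy.optimize import least_squares
p=np.array([json.loads(l)[1:3] for l in open("log.txt")])
f=least_squares(lambda c:np.hypot(*(p-c).T)-.055,[.4955,-.152]); print(f.x.round(4),(f.fun*1e3).round(1))
f=least_squares(lambda c:np.hypot(*(p-c[:2]).T)-c[2],[.4955,-.152,.055]); print(f.x.round(4))
E
python3 fit.py
```

```text
[ 0.4948 -0.1521] [-0.1 -0.   0.1  0.  -0.1]
[ 0.4946 -0.1524  0.0547]
```

```bash
sed -i 's/ax=(.4955,-.152)/ax=(.4948,-.1521)/' h.py; python3 -c "
from h import *
cr(.12)"
```

```text
t 11.70 c 2.723 r 55.0 z 0.1130  Ftan -6.6 Frad 7.8 Fz 5.5 w 0.0209 yaw -12.5 tilt [-0.001 -0.008]
[-1,-2.3,-6.2,0.9,0,0,0],[-1,-3.9,-12.6,0.9,0,0,0],[-1,-4.7,-19.1,0.8,0,0,0],[-1,-4.7,-25.7,0.8,0,0,0],[-1,-3.9,-32.3,0.7,0,0,0],
turn [ 0.008 -0.001  0.001]
```

```bash
python3 -m pendant '[[[-1,-2.5,-6,0,0.004,0,0],[-1,-4,-12.5,0,0.008,0,0],[-1,-4.5,-19,0,0.008,0,0],[-1,-4.5,-25.5,0,0.008,0,0],[-1,-4,-32.5,0,0.008,0,0]]]'; python3 -c "
from h import *
cr(.12)"
```

```text
t: 12.12
tcp_pos: [0.4435, -0.1318, 0.1129]
tool_rot: [3.119, -0.34, 0.0]
contact_force: [-3.0, -6.2, 2.3]
gripper_width: 0.0206
t 12.12 c 3.300 r 55.2 z 0.1129  Ftan -6.9 Frad 0.5 Fz 2.3 w 0.0206 yaw -12.4 tilt [-0.    -0.004]
[-1,1.6,-6.4,0.9,0,0,0],[-1,3.8,-12.6,0.9,0,0,0],[-1,6.7,-18.5,0.9,0,0,0],[-1,10.3,-24.1,0.8,0,0,0],[-1,14.6,-29.1,0.8,0,0,0],
turn [ 0.004 -0.001  0.001]
```

```bash
python3 -m pendant '[[[-1,1.5,-6.5,0,0.004,0,0],[-1,4,-12.5,0,0.004,0,0],[-1,6.5,-18.5,0,0.004,0,0],[-1,10.5,-24,0,0.004,0,0],[-1,14.5,-29,0,0.004,0,0]]]'; python3 -c "
from h import *
cr(.1)"
```

```text
t: 12.53
tcp_pos: [0.463, -0.1071, 0.1129]
tool_rot: [3.121, -0.34, -0.004]
contact_force: [-5.5, -1.7, 6.2]
gripper_width: 0.0203
t 12.53 c 3.879 r 55.2 z 0.1129  Ftan -5.5 Frad 1.8 Fz 6.2 w 0.0203 yaw -12.4 tilt [-0.002 -0.002]
[-1,4.0,-3.8,0.8,0,0,0],[-1,8.3,-7.2,0.8,0,0,0],[-1,12.9,-10.3,0.8,0,0,0],[-1,17.7,-12.8,0.8,0,0,0],[-1,22.8,-14.9,0.8,0,0,0],
turn [0.002 0.002 0.001]
```

```bash
python3 -m pendant '[[[-1,4,-4,0,0.002,0.002,0],[-1,8.5,-7,0,0.002,0.002,0],[-1,13,-10.5,0,0.002,0.002,0],[-1,17.5,-13,0,0.002,0.002,0],[-1,23,-15,0,0.002,0.002,0]]]'; python3 -c "
from h import *
cr(.1)
c=viewer.capture('side'); crop(c,'side15',210,150,300,250,6)"
```

```text
t: 12.95
tcp_pos: [0.4878, -0.0974, 0.1128]
tool_rot: [3.123, -0.339, -0.005]
contact_force: [-6.1, 0.6, 6.4]
gripper_width: 0.0204
t 12.95 c 4.367 r 55.1 z 0.1128  Ftan -6.0 Frad 1.3 Fz 6.4 w 0.0204 yaw -12.4 tilt [-0.003 -0.   ]
[-1,5.3,-1.5,0.8,0,0,0],[-1,10.7,-2.6,0.8,0,0,0],[-1,16.2,-3.1,0.8,0,0,0],[-1,21.7,-3.0,0.8,0,0,0],[-1,27.1,-2.5,0.8,0,0,0],
turn [0.001 0.003 0.002]
```

View pics/side15.png

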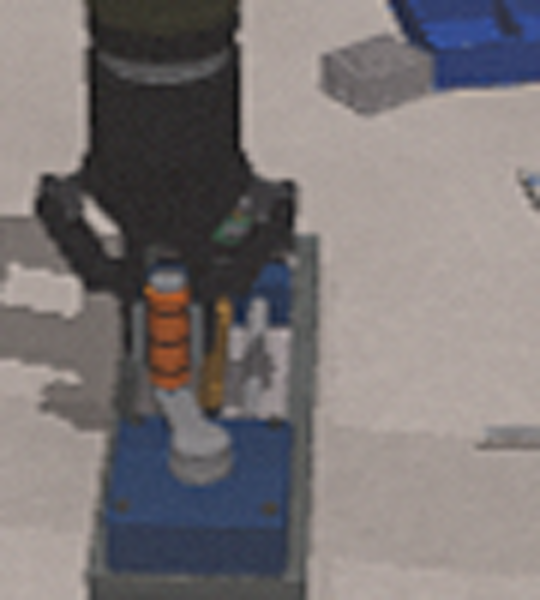

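```bash
python3 -m pendant '[[[-1,5.5,-1.5,0,0,0.003,0],[-1,10.5,-2.5,0,0,0.003,0],[-1,16,-3,0,0,0.003,0],[-1,21.5,-3,0,0,0.003,0],[-1,27,-2.5,0,0,0.003,0]]]'; python3 -c "
from h import *
cr(.08)"
```

```text
t: 13.42
tcp_pos: [0.515, -0.1008, 0.1128]
tool_rot: [3.122, -0.339, -0.002]
contact_force: [-5.8, -0.3, 6.2]
gripper_width: 0.0206
t 13.42 c 4.869 r 55.1 z 0.1128  Ftan -5.3 Frad -2.5 Fz 6.2 w 0.0206 yaw -12.4 tilt [-0.001 -0.001]
[-1,4.3,1.0,0.8,0,0,0],[-1,8.5,2.2,0.8,0,0,0],[-1,12.6,3.7,0.8,0,0,0],[-1,16.6,5.6,0.8,0,0,0],[-1,20.4,7.8,0.8,0,0,0],
turn [0.001 0.001 0.002]
```

```bash
python3 -m pendant '[[[-1,4.5,1,0,0,0.001,0],[-1,8.5,2,0,0,0.001,0],[-1,12.5,3.5,0,0,0.001,0],[-1,16.5,5.5,0,0,0.001,0],[-1,20.5,8,0,0,0.001,0]]]'; python3 -c "
from h import *
cr(.05,4)
"
```

```text
t: 13.83
tcp_pos: [0.5329, -0.1124, 0.1128]
tool_rot: [-3.123, 0.339, 0.003]
contact_force: [-3.7, 4.6, 5.5]
gripper_width: 0.0202
t 13.83 c 5.259 r 55.0 z 0.1128  Ftan -5.9 Frad 0.8 Fz 5.5 w 0.0202 yaw -12.4 tilt [-0.002  0.001]
[-1,2.3,1.5,0.8,0,0,0],[-1,4.6,3.1,0.8,0,0,0],[-1,6.7,4.8,0.8,0,0,0],[-1,8.8,6.6,0.8,0,0,0],
turn [-0.001  0.002  0.002]
```

```bash
python3 -m pendant '[[[-1,2.5,1.5,0,0,0.002,0],[-1,4.5,3,0,0,0.002,0],[-1,6.5,5,0,0,0.002,0]]]'; python3 -c "
from h import *
cr(.05,4)
for n,b in(('top',(220,170,330,250)),('side',(200,150,300,250))):
  c=viewer.capture(n); crop(c,n+'16',*b,6)
"
```

```text
t: 14.08
tcp_pos: [0.5379, -0.118, 0.1129]
tool_rot: [-3.121, 0.339, 0.002]
contact_force: [-2.5, 3.7, 4.7]
gripper_width: 0.0208
t 14.08 c 5.396 r 54.9 z 0.1129  Ftan -4.4 Frad 0.3 Fz 4.7 w 0.0208 yaw -12.4 tilt [-0.001  0.002]
[-1,2.1,1.7,0.9,0,0,0],[-1,4.1,3.6,0.9,0,0,0],[-1,6.0,5.6,0.9,0,0,0],[-1,7.8,7.7,0.9,0,0,0],
turn [-0.002  0.001  0.002]
```

View pics/top16.png

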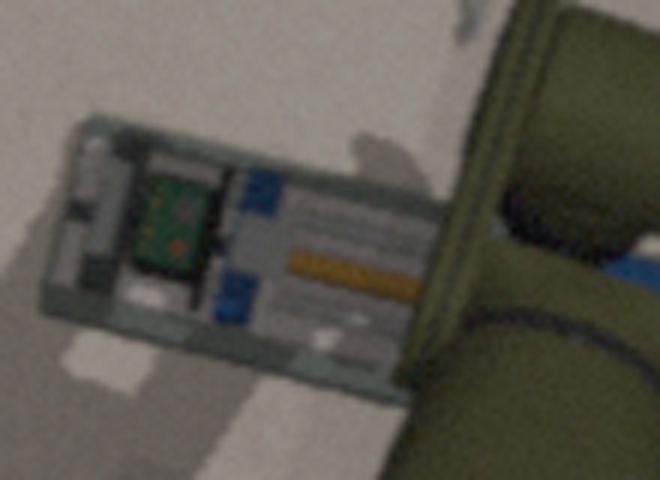

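View pics/side16.png

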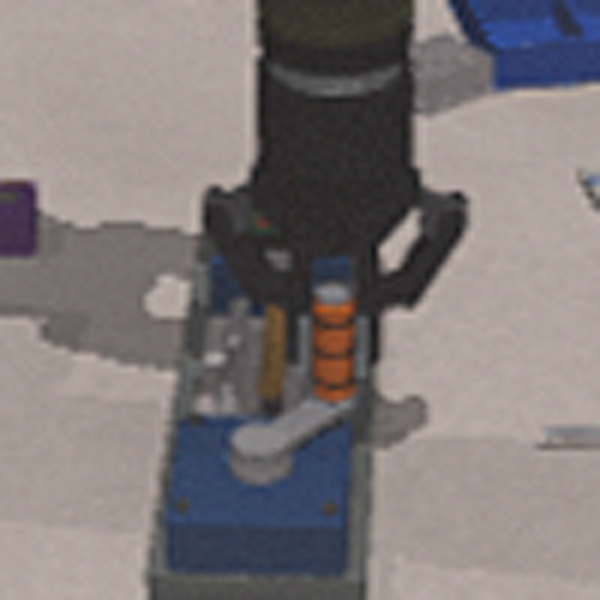

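The module is square on the bed at top crop (172,228), with a gap of a few millimetres left to the stop jaw. From here I take small steps and watch the tangential force; the free-running level is about 4.4–6 N.

```bash
python3 -m pendant '[[[-1,2,1.5,0,0,0.001,0],[-1,4,3.5,0,0,0.001,0],[-1,6,5.5,0,0,0.001,0]]]'; python3 -c "
from h import *
cr(.05,4)
"
```

```text
t: 14.43
tcp_pos: [0.5423, -0.1245, 0.1129]
tool_rot: [-3.121, 0.339, 0.001]
contact_force: [-4.0, 3.9, 5.9]
gripper_width: 0.0207
t 14.43 c 5.540 r 55.0 z 0.1129  Ftan -5.4 Frad -1.5 Fz 5.9 w 0.0207 yaw -12.4 tilt [-0.     0.003]
[-1,1.8,2.0,0.8,0,0,0],[-1,3.5,4.2,0.8,0,0,0],[-1,5.1,6.5,0.8,0,0,0],[-1,6.6,8.8,0.8,0,0,0],
turn [-0.002  0.001  0.002]
```

```bash
python3 -m pendant '[[[-1,2,2,0,0,0.001,0],[-1,3.5,4,0,0,0.001,0],[-1,5,6.5,0,0,0.001,0]]]'; python3 -c "
from h import *
cr(.05,4)
"
```

```text
t: 14.68
tcp_pos: [0.5456, -0.1313, 0.1129]
tool_rot: [-3.119, 0.339, 0.001]
contact_force: [-2.5, 5.3, 5.4]
gripper_width: 0.0204
t 14.68 c 5.677 r 54.9 z 0.1129  Ftan -5.9 Frad -0.3 Fz 5.4 w 0.0204 yaw -12.4 tilt [0.    0.004]
[-1,1.6,2.3,0.9,0,0,0],[-1,3.0,4.6,0.9,0,0,0],[-1,4.2,7.1,0.8,0,0,0],[-1,5.4,9.6,0.8,0,0,0],
turn [-0.004  0.001  0.002]
```

```bash
python3 -m pendant '[[[-1,1.5,2.5,0,-0.004,0.001,0],[-1,3,4.5,0,-0.004,0.001,0],[-1,4,7,0,-0.004,0.001,0]]]'; python3 -c "
from h import *
cr(.04,4)
"
```

```text
t: 14.93
tcp_pos: [0.5479, -0.1382, 0.1129]
tool_rot: [-3.122, 0.339, 0.0]
contact_force: [-1.6, 5.3, 4.3]
gripper_width: 0.021
t 14.93 c 5.810 r 54.9 z 0.1129  Ftan -5.5 Frad -0.2 Fz 4.3 w 0.0210 yaw -12.4 tilt [-0.     0.001]
[-1,1.1,1.9,0.9,0,0,0],[-1,1.9,3.9,0.9,0,0,0],[-1,2.7,6.0,0.9,0,0,0],[-1,3.5,8.1,0.9,0,0,0],
turn [-0.001  0.     0.002]
```

```bash
python3 -m pendant '[[[-1,1,2,0,0,0,0],[-1,2,4,0,0,0,0],[-1,2.5,6,0,0,0,0]]]'; python3 -c "
from h import *
cr(.04,4)
for n,b in(('top',(220,170,330,250)),):
  c=viewer.capture(n); crop(c,n+'17',*b,6)
"
```

```text
t: 15.18
tcp_pos: [0.549, -0.1436, 0.1129]
tool_rot: [-3.12, 0.339, 0.001]
contact_force: [-0.5, 7.1, 4.2]
gripper_width: 0.0205
t 15.18 c 5.910 r 54.9 z 0.1129  Ftan -7.1 Frad 0.6 Fz 4.2 w 0.0205 yaw -12.4 tilt [-0.     0.004]
[-1,0.9,2.0,0.9,0,0,0],[-1,1.5,4.1,0.8,0,0,0],[-1,2.1,6.2,0.8,0,0,0],[-1,2.6,8.4,0.8,0,0,0],
turn [-0.004  0.001  0.002]
```

View pics/top17.png

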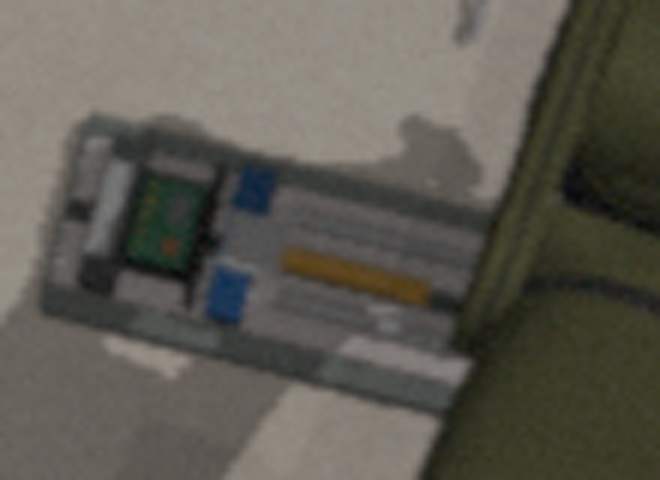

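Force is up to 7.1 N and the module is at the stop jaw. Taking smaller steps now.

```bash
python3 -m pendant '[[[-1,1,2,0,-0.003,0,0],[-1,1.5,4,0,-0.003,0,0]]]'; python3 -c "
from h import *
cr(.03,4)
"
```

```text
t: 15.4
tcp_pos: [0.5495, -0.1468, 0.1129]
tool_rot: [-3.12, 0.339, 0.002]
contact_force: [-1.9, 8.0, 5.3]
gripper_width: 0.0206
t 15.40 c 5.969 r 54.9 z 0.1129  Ftan -8.1 Frad -1.1 Fz 5.3 w 0.0206 yaw -12.4 tilt [-0.001  0.003]
[-1,0.5,1.6,0.9,0,0,0],[-1,1.0,3.2,0.9,0,0,0],[-1,1.4,4.8,0.8,0,0,0],[-1,1.7,6.4,0.8,0,0,0],
turn [-0.003  0.002  0.001]
```

```bash
python3 -m pendant '[[[-1,0.5,2,0,-0.003,0.001,0],[-1,1,4,0,-0.003,0.001,0]]]'; python3 -c "
from h import *
cr(.03,4)
"
```

```text
t: 15.57
tcp_pos: [0.5497, -0.1493, 0.1129]
tool_rot: [-3.12, 0.34, 0.002]
contact_force: [-0.7, 8.8, 4.7]
gripper_width: 0.0207
t 15.57 c 6.013 r 54.9 z 0.1129  Ftan -8.8 Frad -0.3 Fz 4.7 w 0.0207 yaw -12.4 tilt [-0.001  0.004]
[-1,0.5,1.6,0.9,0,0,0],[-1,0.9,3.2,0.8,0,0,0],[-1,1.2,4.8,0.8,0,0,0],[-1,1.4,6.4,0.8,0,0,0],
turn [-0.003  0.001  0.001]
```

```bash
python3 -m pendant '[[[-1,0.5,2.5,0,0,0,0],[-1,0.5,3.5,0,0,0,0]]]'; python3 -c "
from h import *
cr(.03,4)
"
```

```text
t: 15.73
tcp_pos: [0.5497, -0.1511, 0.1129]
tool_rot: [-3.116, 0.34, 0.001]
contact_force: [0.0, 8.4, 3.3]
gripper_width: 0.0209
t 15.73 c 6.048 r 54.9 z 0.1129  Ftan -8.4 Frad 0.2 Fz 3.3 w 0.0209 yaw -12.4 tilt [0.    0.007]
[-1,0.5,1.6,0.9,0,0,0],[-1,0.8,3.2,0.9,0,0,0],[-1,1.0,4.8,0.9,0,0,0],[-1,1.3,6.5,0.9,0,0,0],
turn [-0.007  0.001  0.001]
```

The force now reads about 8.4–8.8 N, against 5.5 N free. That and the 0.2 rad turned since contact put the clamping at about 25 N, so I stop here, hold briefly, check and let go.

```bash
python3 -m pendant '[[[-1,0,0,0,0,0,0],[-1,0,0,0,0,0,0],[-1,0,0,0,0,0,0]]]'; python3 -c "
from h import *
cr(.03,4)
c=viewer.capture('top'); crop(c,'top18',220,170,330,250,6)"
```

```text
t: 15.98
tcp_pos: [0.5497, -0.1511, 0.1129]
tool_rot: [-3.116, 0.34, 0.0]
contact_force: [-1.6, 2.6, 2.7]
gripper_width: 0.0206
t 15.98 c 6.046 r 54.9 z 0.1129  Ftan -2.7 Frad -1.6 Fz 2.7 w 0.0206 yaw -12.4 tilt [0.001 0.007]
[-1,0.4,1.6,0.9,0,0,0],[-1,0.8,3.2,0.9,0,0,0],[-1,1.0,4.8,0.9,0,0,0],[-1,1.2,6.5,0.8,0,0,0],
turn [-0.007  0.001  0.001]
```

View pics/top18.png

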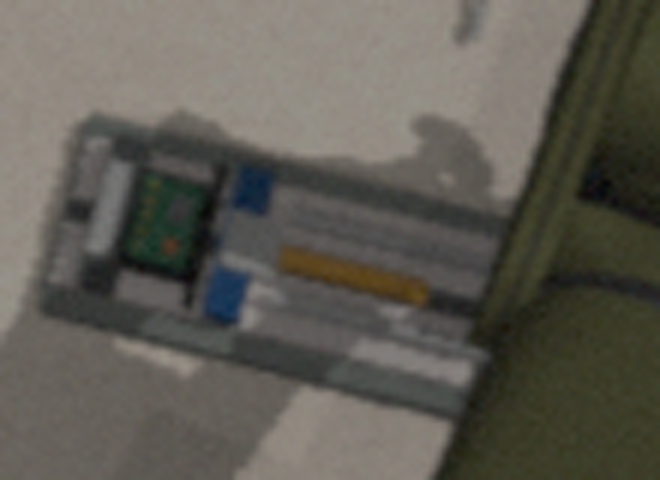

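The top view shows the module at crop (165,228), flush and square between the stop jaw and the pad. Letting go.

```bash
python3 -m pendant '[[[-0.4,0,0,0,0,0,0],[0.2,0,0,0,0,0,0],[0.8,0,0,0,0,0,0],[1,0,0,0,0,0,0],[1,0,0,0,0,0,0]]]'; python3 -c "
from h import *
cr(.03,1)"
```

```text
t: 16.45
tcp_pos: [0.5497, -0.1513, 0.1127]
tool_rot: [-3.116, 0.34, 0.001]
contact_force: [0.0, 0.6, -0.8]
gripper_width: 0.0728
t 16.45 c 6.050 r 54.9 z 0.1127  Ftan -0.6 Frad 0.1 Fz -0.8 w 0.0728 yaw -12.5 tilt [0.    0.007]
[-1,0.5,1.6,0.7,0,0,0],
turn [-0.007  0.001  0.001]
```

```bash
python3 -m pendant '[[[1,0,0,-15,0,0,0],[1,0,0,-45,0,0,0],[1,0,0,-80,0,0,0],[1,0,0,-110,0,0,0],[1,0,0,-120,0,0,0]]]'; python3 -m pendant '[[[1,0,40,0,0,0,0],[1,0,80,0,0,0,0],[1,0,115,0,0,0,0],[1,0,130,0,0,0,0],[1,0,130,0,0,0,0]]]'; python3 - <<'E'
from h import *
cr(.03,1)
o=np.array([.4948,-.1521])+.12*np.array([np.sin(np.radians(12.5)),np.cos(np.radians(12.5))])
a=np.radians(-12.5);ex=np.array([np.cos(a),np.sin(a)]);ey=np.array([-ex[1],ex[0]])
for n,b in(('top',(220,170,350,260)),('side',(205,150,285,250))):
  c=viewer.capture(n); crop(c,n+'19',*b,6); cv2.imwrite(f"pics/{n}19f.png",c["color"][:,:,::-1])
  P=cloud(c); im=c["color"].astype(int)
  m=(im[...,0]>im[...,2]*1.6)&(im[...,0]>70)&(P[...,2]>.06)&(P[...,0]<.62)&(P[...,1]<-.08)&(P[...,1]>-.26)
  if m.sum(): print(n,m.sum(),P[m].mean(0).round(4))
  for d in finder.regions_of("module_mid",n)[:3]:
    q=P[d["pixels"]&(c["range_z"]>0)]; f=(np.median(q,0)[:2]-o); print(d["score"],d["bbox"],np.median(q,0).round(4),"fixture",(f@ex).round(4),(f@ey).round(4))
E
```

```text
t: 16.87
tcp_pos: [0.5518, -0.1531, 0.2387]
tool_rot: [-3.118, 0.34, -0.013]
contact_force: [0.6, -0.3, 1.0]
gripper_width: 0.0853
t: 17.28
tcp_pos: [0.5227, -0.2826, 0.2371]
tool_rot: [-3.118, 0.347, -0.011]
contact_force: [-0.4, 0.5, 0.5]
gripper_width: 0.0857
t 17.28 c 1.142 r 133.5 z 0.2371  Ftan 0.2 Frad -0.6 Fz 0.5 w 0.0857 yaw -12.7 tilt [0.008 0.004]
[-1,-35.2,-69.9,125.2,0,0,0],
turn [-0.005 -0.007 -0.003]
top 30 [ 0.4659 -0.2111  0.4394]
0.53 [204.7, 249.6, 13.1, 19.8] [0.382  0.1811 0.0358] fixture -0.1823 0.1809
0.48 [239.7, 199.3, 14.5, 17.7] [0.5421 0.0734 0.066 ] fixture -0.0026 0.1104
side 104 [ 0.5462 -0.1594  0.1009]
0.63 [189.5, 181.4, 19.0, 9.6] [0.3828 0.163  0.0225] fixture -0.1775 0.1634
0.58 [291.1, 293.7, 19.9, 22.6] [ 0.5866 -0.4651  0.0246] fixture 0.1574 -0.4057
```

View pics/top19.png

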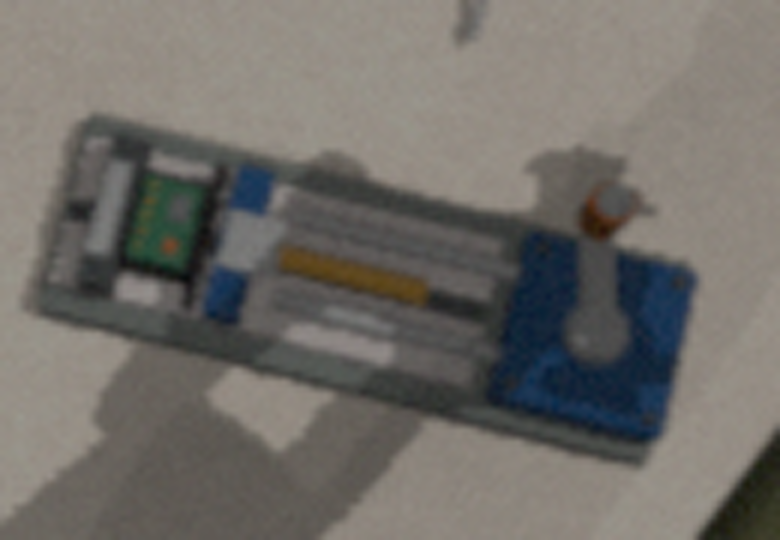

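View pics/side19.png

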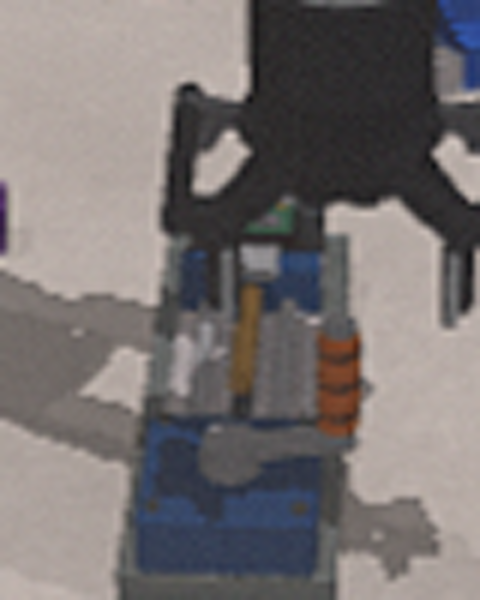

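View pics/side19f.png

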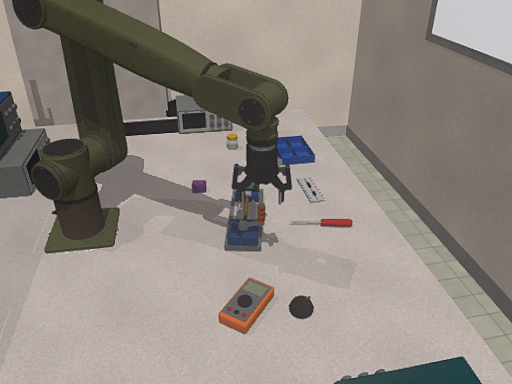

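The module is clamped square between the jaws (top crop (165,228)) with even bed strips on both sides. The crank has stayed at about 6.05 rad, the bystanders look untouched and the hand is clear. Handing in.

```bash
python3 -c "
from bench import workorder,sensors
print(sensors.state()['t']); print(workorder.finish_job())"
```

```text
17.4833
the job is handed in; nothing more can be done
None
```

The module is clamped against the stop jaw and the job is handed in, at about 17.5 s of the 72 s allowed. I set it flat on the bed with its long sides facing the jaws and cranked clockwise with the sleeve held from about 0.85 to 6.05 rad. I stopped when the push at the sleeve had risen from about 5.5 N free to 8.4–8.8 N. Then I let go and backed the hand off.

**Last checks:**
- **Clamping force:** I estimate about 25 N, from the rise in push and the roughly 0.2 rad turned after contact. It is not measured directly. The last reading, 8.4 N while slowing, was slightly below the 8.8 N before it.
- **Crank:** the side view after release shows the crank arm where I left it, at about 6.05 rad, with no sign of it easing back.
- **Module:** the top view shows it square between the pad and the stop jaw, with even strips of bed on both sides.
- **Lateral centring:** the detector put it 2.6 mm off the fixture's centre line, which disagrees with the even strips. I took that as detector and calibration error, because before release the module lined up with the fixture to about 1 mm in the side view.
- **Surroundings:** the other things on the bench that are in view, including the purple look-alike, appear undisturbed. The heat sink was partly hidden behind the hand in that last view. The arm was clear with no contact force.

The two cameras disagreed by a few millimetres, so I measured against the gripper and fitted the crank's circle from the arm's own readings.

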